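Start and drive the middle eye screw of a crop-wire rail

TASK

Take the loose eye screw out of the drilled offcut and set its point in the empty pilot hole in the middle of the timber rail. The thread has to cut its own way into the wood, so press it firmly down (but never so hard that the timber splits) while you turn it clockwise, until its collar sits down on the timber. Leave it standing free with its eye facing along the rail like the two eyes already fitted, so that one straight wire can pass through all three, and leave the other things on the bench where they are.

Things in the scene. Friction and masses are not known exactly. Their poses are not given: they have to be found in the camera images.
- eye (a point): Centre of the ring of the loose galvanised eye screw (90 g). Ring: 36 mm outside, 16 mm inside, 10 mm thick, in this frame's y-z plane; grasp it by its flat faces, which look along +x and -x. z points up the screw's axis, away from its point. Below the ring's centre: top of a 26 mm wide round collar 28 mm down, its underside 32 mm down, point 72 mm down.
- collar (a point): Centre of the underside of the eye screw's collar, on its axis, axes as eye. This face must come down on the timber. Below it is the threaded shank, 12 mm thick, 40 mm long; its last 6 mm taper to a blunt point. At the start the collar rests on the offcut with the shank loose in a hole: lift it straight out.
- pilot (a point): Centre of the mouth of the empty pilot hole, on the rail's upper face, 70 mm above the bench; axes as the rail's. Upright, 14.5 mm wide. The screw drops in freely until the collar is 5 mm above the timber; there its thread meets wood. Then it sinks 6 mm per clockwise turn (seen from above; about 0.1 N m), only while pressed down with 10 N or more (it spins idly at less).
- rail: Fixed timber rail, 360 mm long (y), 90 mm wide (x), 70 mm high; origin under its centre, z up. Two eyes like the loose one are home 140 mm either side of the pilot hole, 50 mm above the timber, ring faces looking along the rail's y. Pressing alone does not sink the screw; a push of 40 N can split the timber (60 N summed over all contacts of screw and rail). Once home the screw still turns.
- offcut: Fixed darker block of wood, 70 x 130 x 55 mm (x, y, z), origin under its centre, with three upright holes 14 mm wide and 45 mm deep in a row along y, 40 mm apart; the eye screw starts in the middle one, the others are empty.
- secateurs: Closed red secateurs lying on the bench, 73 x 203 x 17 mm, origin under their centre; not to be disturbed.
- clay_pot: Small empty terracotta pot, 66 mm wide, 58 mm high, origin under its centre; not to be disturbed.
- tape: Roll of grey tape lying flat, 100 mm wide, 48 mm high, origin under its centre; not to be disturbed.
- dropper: Small brown dropper bottle, 33 mm wide, 102 mm high, origin under its centre; not to be disturbed.
Things that resemble listed ones, but are neither listed nor needed, are in the scene too. Leave any red or yellow look-alike of the part that bears eye alone.

How it is judged:
By the outcome, as a careful person would: the job done as asked, in the order asked, and still so for the second after the job is handed in, with the robot touching nothing.
It also fails if it takes over 72 s, if anything falls off the work surface, if the arm or the gripper's body presses on something with over 40 N, if the wrist force passes 120 N, or if a joint passes its speed limit or range.

ROBOT

A 7-joint arm with a two-finger parallel gripper is mounted at the origin on a cart in front of the work surface, level with it; the furniture and walls round the work are solid. World frame = base frame: x ahead of the robot, y to its left, z up, the work surface at z = 0. Lengths are in mm, angles in rad, forces in N, time in s.
With the tool pointing down it reaches from about 425 to 800 mm from the base axis. Payload 8.3 kg.
Tool frame: the origin (TCP) lies at the very end of the fingers, on their centre line; the grasp point (between the pads) lies 19 mm behind it; y points along the fingers, z is the direction in which the jaws open and shut, and the axes are right-handed (so a half turn about y gives the same grasp; the last joint's range is limited). The gripper opens to 85 mm and grips with 20 to 120 N. Pads are 22 mm wide; open, the fingers measure 114 mm over their backs; the gripper's body (76 mm by 85 mm) begins 54 mm behind the grasp point. The pads swing forward as they close: fully open they stand 13 mm farther back than shut.
Start: joints at [1.263, 0.383, 0.016, 1.37, -0.006, 1.388, -0.046], TCP at [151.515, -606.338, 231.279] pointing down, gripper open.
Joint ranges: [-2.95, 2.95], [-0.25, 2.06], [-1.52, 1.56], [0.18, 2.33], [-1.44, 4.58], [0.02, 2.06], [-3.01, 3.01]. Speed limits (rad/s): [2.39, 2.39, 3.01, 3.01, 3.14, 3.14, 3.14].

INTERFACE

Orientations are given as a 3x3 rotation matrix whose columns are the frame's x, y, z axes.
In Python, from plant import sense, capture, finish_job gives the robot as it stands. The module is installed in compiled form; this text tells all that it offers.
- The arm moves only by the tool jog_arm, never from a script. Its argument "targets" is a list of rows, each an object of numbers: "tx", "ty", "tz": the shift along the tool's x, y, z in mm; "wx", "wy", "wz": the turn, a rotation vector about the tool's x, y, z in degrees. A call has exactly 10 rows; each row is the pose to reach, as a shift and turn from the pose commanded when the call began, along the tool's axes at that moment; what a row does not reach only later rows make up. A row lasts 1/10 s, in which the tool goes at most 50 mm and 8.59 degrees, less where a joint would pass 70% of its speed; a pose out of reach is approached as far as the arm can. A call with a gripper value outside its range is refused whole. "jaw" is the finger opening in mm, from 0 to 85.4, set as the call begins (left out, the last holds). The fingers move at their own pace and stop on an object; "squeeze" is the grip in N (left out, the last holds). Time passes only in rows, so rows that repeat a pose let the fingers close, or fill a call up. It gives the time, the measured TCP pose, the force and the opening at its end, in the units of the state.
- sense(): the state, without advancing time (a new reading comes with each control period).
- capture(name): name is "side" or "top" or "wrist"; returns a dict with "pixels" (384x512x3 uint8, red, green, blue), "fx", "fy", "cx", "cy" (pixels), "xyz" and "rotation" of the camera in the world; the wrist camera has in their place "hand_eye" (4x4, takes a point from camera to tool coordinates, whose origin is the TCP and whose axes are the tool frame's). Camera axes: x right, y down, z forward; pixel columns grow to the right and rows downward; lengths in mm; the calibration is good to about 2 mm. A picture is of the moment at which its call begins: read the wrist's pose just before it. There is no depth.
- finish_job(): hands the job in, once; it reports no verdict.
The state is a dict: "clock": time; "joints": joint angles; "qd": joint speeds; "effort": joint torques, N m; "position": TCP position; "eef_rot": TCP orientation; "force": force on the tool from outside, world axes, zero at the start; "moment": the same for the moment, N m; "width": finger opening in mm.
Only numpy, scipy, OpenCV 4.12 (cv2) and the standard library are available. Lean on these libraries where they do the work, as an engineer would, in place of code of your own. Each camera call takes 0.05 s, during which the arm holds its last target.

## Working session

There is one attempt and no reset: what is moved stays moved. The work goes in short steps, Python scripts to look and compute and a tool call to move; the robot and the scene stay as the last step left them, time stands still between calls to the robot, and variables do not carry over. Pictures are saved under pics/ and viewed, and the job is handed in when it is done.

Besides the shell and the picture viewer there is one more tool, called after "Call:" in YAML: its name, and indented under it one key for each argument. jog_arm: Moves the arm, as the interface text tells. Its arguments: {"type":"object","properties":{"targets":{"type":"array"},"jaw":{"type":"number"},"squeeze":{"type":"number"}},"required":["targets"]}

```bash
mkdir -p pics; python3 - <<'E'
from plant import sense, capture
import cv2,json,numpy as np
s=sense(); print({k:np.round(v,3).tolist() for k,v in s.items()})
for n in("side","top","wrist"):
    c=capture(n); cv2.imwrite(f"pics/{n}0.png",c["pixels"][:,:,::-1]); print(n,{k:np.round(v,4).tolist() for k,v in c.items() if k!="pixels"})
E
```

```text
{'clock': 0.0, 'joints': [1.263, 0.384, 0.016, 1.371, -0.006, 1.388, -0.046], 'qd': [0.0, -0.0, -0.0, 0.0, -0.0, 0.002, 0.0], 'effort': [-0.0, -62.759, 0.844, -37.183, 0.016, 0.014, 0.0], 'position': [151.377, -605.886, 230.296], 'eef_rot': [[-0.97, -0.0, 0.242], [-0.242, 0.002, -0.97], [0.0, -1.0, -0.002]], 'force': [-0.319, -0.223, -1.084], 'moment': [0.008, -0.027, -0.049], 'width': 85.428}
side {'fx': 354.8253, 'fy': 354.8253, 'cx': 258.506, 'cy': 194.5752, 'xyz': [518.7525, 773.0682, 513.4286], 'rotation': [[-0.9997, -0.0153, 0.019], [-0.0242, 0.5091, -0.8604], [0.0035, -0.8606, -0.5093]]}
top {'fx': 451.9334, 'fy': 451.9334, 'cx': 257.6593, 'cy': 192.0643, 'xyz': [463.5144, 4.7493, 1186.3996], 'rotation': [[-0.018, -0.9971, 0.0746], [-0.9993, 0.0203, 0.0308], [-0.0323, -0.074, -0.9967]]}
wrist {'fx': 345.7105, 'fy': 345.7105, 'cx': 250.2954, 'cy': 190.4078, 'hand_eye': [[-0.0006, 0.9465, 0.3226, -84.3123], [0.0001, -0.3226, 0.9465, -142.6031], [1.0, 0.0006, 0.0001, 0.5018], [0.0, 0.0, 0.0, 1.0]]}
```

View pics/side0.png

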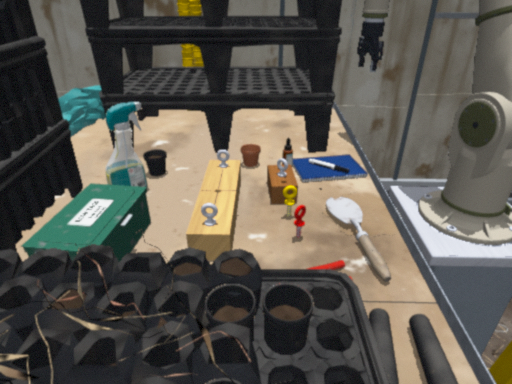

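View pics/top0.png

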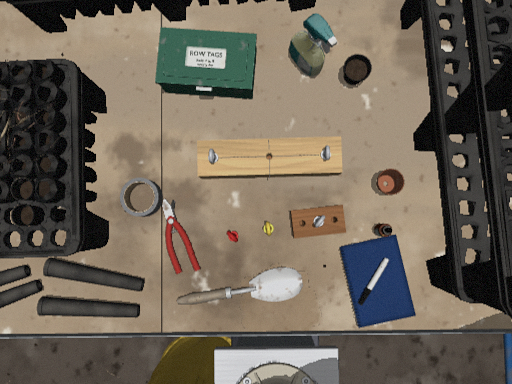

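View pics/wrist0.png

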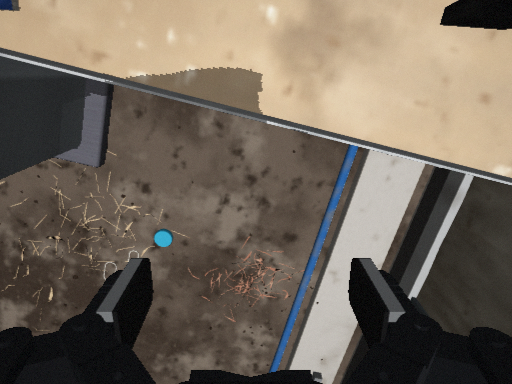

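The top view shows the rail at about (268,156) with its pilot hole, and the offcut with the loose eye at (318,221). I'll zoom in on both.

```bash
cat > h.py <<'E'
import numpy as np
def proj(c,P):
    R=np.array(c["rotation"]);q=(np.array(P)-c["xyz"])@R
    return np.array([c["fx"]*q[0]/q[2]+c["cx"],c["fy"]*q[1]/q[2]+c["cy"]])
def back(c,u,v,z):
    R=np.array(c["rotation"]);d=R@np.array([(u-c["cx"])/c["fx"],(v-c["cy"])/c["fy"],1]);o=np.array(c["xyz"])
    return o+d*(z-o[2])/d[2]
E
python3 - <<'E'
from plant import capture
import cv2
t=capture("top")["pixels"][:,:,::-1]; s=capture("side")["pixels"][:,:,::-1]
cv2.imwrite("pics/topz.png",cv2.resize(t[120:250,190:350],None,fx=5,fy=4.6,interpolation=2)[:600])
cv2.imwrite("pics/topz.png",cv2.resize(t[125:245,190:350],None,fx=5,fy=5,interpolation=2))
cv2.imwrite("pics/sidez.png",cv2.resize(s[140:260,180:340],None,fx=5,fy=5,interpolation=2))
E
```

```text
(no output)
```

View pics/topz.png

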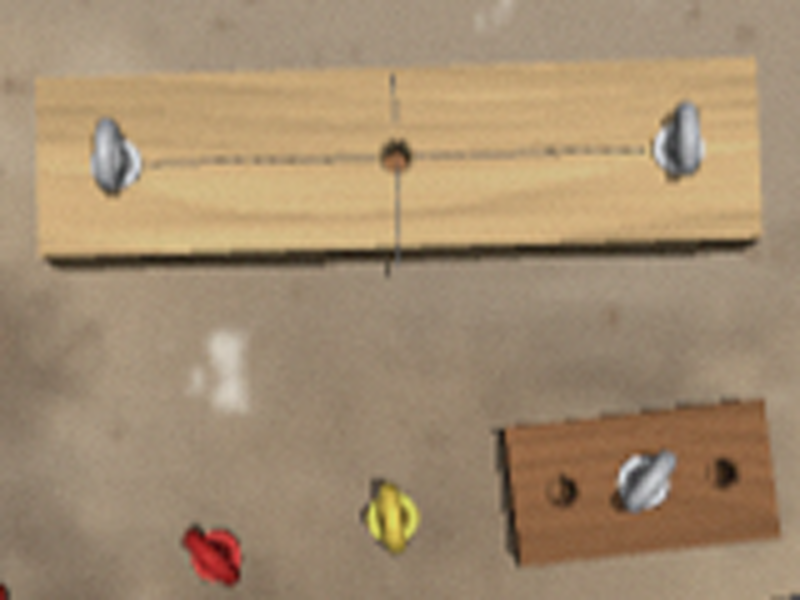

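View pics/sidez.png

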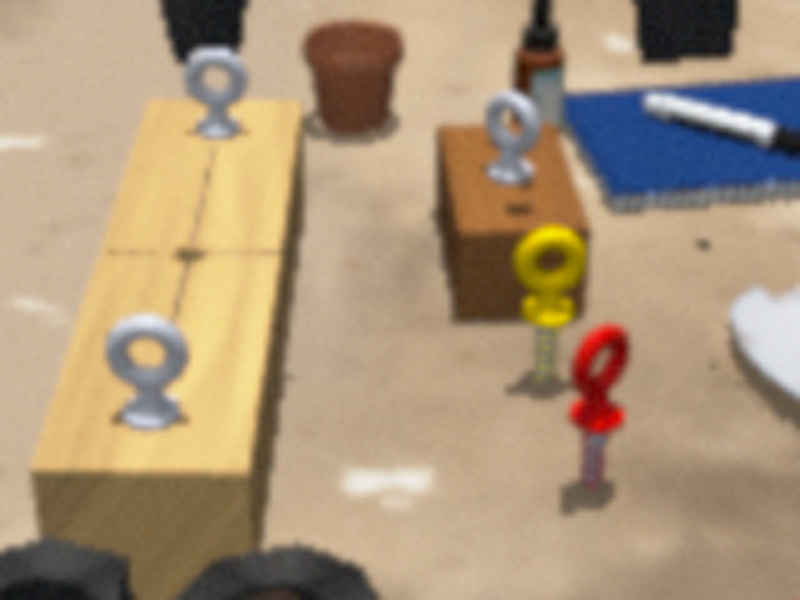

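```bash
python3 - <<'E'
from plant import capture,sense
from h import *
c=capture("top"); s=capture("side")
Z=lambda x,y:((x+.5)/5-.5+190,(y+.5)/5-.5+125)
h=back(c,*Z(396,155),70); print("hole",h)
L=back(c,*Z(36,78),70);Rr=back(c,*Z(755,58),70); L2=back(c,*Z(40,257),70); R2=back(c,*Z(762,238),70)
for p in(L,Rr,L2,R2):print("rail",p)
print("ctr",(L+Rr+L2+R2)/4, "len",np.linalg.norm(L-Rr),np.linalg.norm(L-L2), "ang of rail y", np.degrees(np.arctan2(*(L-Rr+L2-R2)[[1,0]]))) 
a=back(c,*Z(562,491),55);b=back(c,*Z(724,472),55); print("off holes",a,b,(a+b)/2,np.linalg.norm(a-b))
o=[back(c,*Z(*p),55) for p in[(500,430),(765,400),(520,565),(780,536)]]; print(o,np.mean(o,0))
e1=back(c,*Z(624,493),95);e2=back(c,*Z(668,457),95);print(e1,e2,np.degrees(np.arctan2(e2[1]-e1[1],e2[0]-e1[0])))
# side
S=lambda x,y:((x+.5)/5-.5+180,(y+.5)/5-.5+140)
print("side hole",back(s,*S(190,255),70),"collar",back(s,*S(511,172),58),"offhole", back(s,*S(519,209),55))
print("ring centre side @87",back(s,*S(512,124),87))
E
```

```text
hole [637.57679154   9.87708485  70.        ]
rail [680.72844974 189.77835503  70.        ]
rail [ 682.12405611 -169.51500527   70.        ]
rail [590.31198595 188.49092344  70.        ]
rail [ 592.03922059 -170.12122408   70.        ]
ctr [636.3009281    9.65826228  70.        ] len 359.2960707688368 90.42562913242924 ang of rail y 90.2492312424436
off holes [469.16977058 -69.37481443  55.        ] [ 477.1360683  -149.96590324   55.        ] [ 473.15291944 -109.67035884   55.        ] 80.98385946834307
[array([500.13223452, -39.24856449,  55.        ]), array([ 512.56336358, -171.38259623,   55.        ]), array([432.84047975, -47.61958603,  55.        ]), array([ 444.9496141, -176.6332806,   55.       ])] [ 472.62142299 -108.72100684   55.        ]
[467.47259865 -96.41715392  95.        ] [ 484.33965169 -117.94821994   95.        ] -51.92548438984181
side hole [638.00152147   7.48315245  70.        ] collar [ 473.42931255 -111.23326946   58.        ] offhole [470.20670835 -73.50302893  55.        ]
ring centre side @87 [ 473.90243356 -112.64916998   87.        ]
```

```bash
python3 - <<'E'
from plant import capture,sense
from h import *
c=capture("top"); s=capture("side")
for p in[(320,152),(330,105),(337,96),(340,10)]:
  for z in(0,150,300,450):
    q=back(s,*p,z); print(p,np.round(q),"top px",np.round(proj(c,q)))
for z in (0,150,300,450,600): print(np.round(back(c,428,300,z)),np.round(back(c,418,190,z)))
E
python3 - <<'E'
import cv2
a=cv2.imread('pics/side0.png');cv2.imwrite('pics/s1.png',cv2.resize(a[0:190,70:410],(800,447),interpolation=2))
a=cv2.imread('pics/top0.png');cv2.imwrite('pics/t1.png',cv2.resize(a[:,360:],(475,1200*384//384//2),interpolation=2))
E
```

```text
(320, 152) [ 326. -399.    0.] top px [431. 277.]
(320, 152) [382. -57. 150.] top px [300. 261.]
(320, 152) [439. 286. 300.] top px [130. 241.]
(320, 152) [495. 628. 450.] top px [-101.  214.]
(330, 105) [ 204. -978.    0.] top px [667. 322.]
(330, 105) [ 296. -467.  150.] top px [486. 297.]
(330, 105) [388.  45. 300.] top px [252. 265.]
(330, 105) [480. 557. 450.] top px [-60. 222.]
(337, 96) [  142. -1146.     0.] top px [738. 347.]
(337, 96) [ 252. -586.  150.] top px [541. 317.]
(337, 96) [362. -25. 300.] top px [289. 278.]
(337, 96) [472. 536. 450.] top px [-48. 226.]
(340, 10) [-1192. -8776.     0.] top px [5327. 1086.]
(340, 10) [ -692. -5986.   150.] top px [3840.  849.]
(340, 10) [ -192. -3196.   300.] top px [2247.  594.]
(340, 10) [ 307. -407.  450.] top px [536. 321.]
[ 267. -389.    0.] [ 549. -376.    0.]
[ 292. -340.  150.] [ 538. -328.  150.]
[ 316. -290.  300.] [ 528. -280.  300.]
[ 341. -240.  450.] [ 517. -232.  450.]
[ 366. -190.  600.] [ 506. -184.  600.]
```

View pics/s1.png

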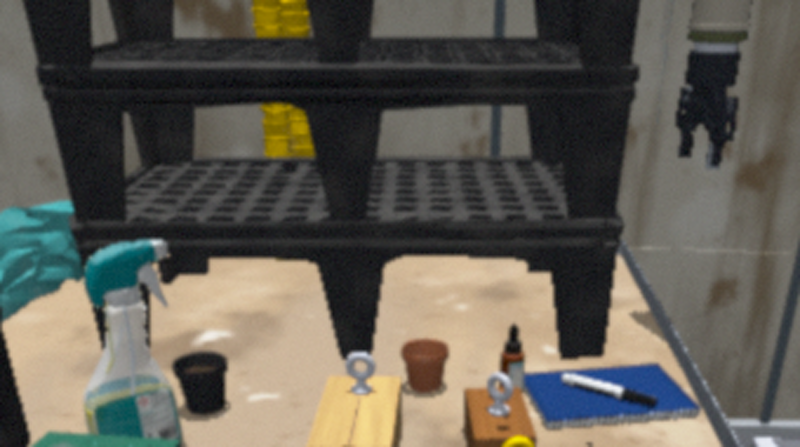

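View pics/t1.png

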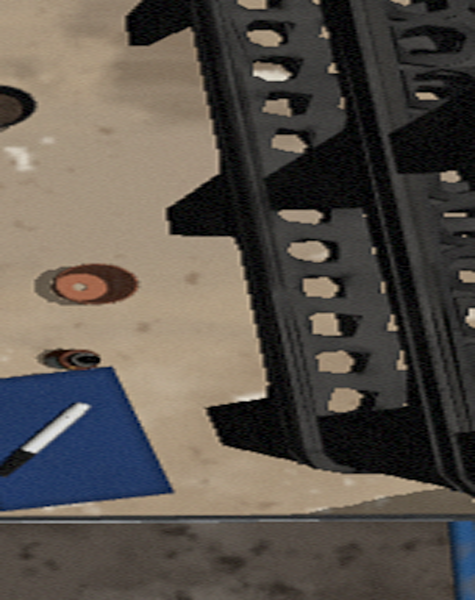

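Call:
jog_arm:
  targets:
    - {"tx": -6, "tz": -18, "wy": -8}
    - {"tx": -12, "tz": -37, "wy": -16}
    - {"tx": -18, "tz": -56, "wy": -24}
    - {"tx": -24, "tz": -75, "wy": -32}
    - {"tx": -30, "tz": -93, "wy": -40}
    - {"tx": -37, "tz": -112, "wy": -48}
    - {"tx": -43, "tz": -131, "wy": -56}
    - {"tx": -49, "tz": -150, "wy": -64}
    - {"tx": -55, "tz": -168, "wy": -72}
    - {"tx": -61, "tz": -187, "wy": -80}
  squeeze: 80
  jaw: 85

```text
schema error: expected keys tx, ty, tz, wx, wy, wz
```

```bash
cat > st.py <<'E'
from plant import sense
import numpy as np
s=sense(); z=np.array(s["eef_rot"])[:,2]
print("t",round(s["clock"],2),"pos",np.round(s["position"],1),"azz",round(np.degrees(np.arctan2(z[1],z[0])),2),"F",np.round(s["force"],1),"M",np.round(s["moment"],2),"w",round(s["width"],1),"j",np.round(s["joints"],2)); print(np.round(s["eef_rot"],4).tolist())
E
python3 st.py
```

```text
t 0.45 pos [ 151.5 -606.3  231.2] azz -75.97 F [ 0.4 -0.  -0.5] M [-0.    0.01 -0.05] w 85.6 j [ 1.26  0.38  0.02  1.37 -0.01  1.39 -0.05]
[[-0.9702, 0.0, 0.2424], [-0.2424, 0.0002, -0.9702], [-0.0, -1.0, -0.0002]]
```

Call:
jog_arm:
  targets:
    - {"tx": -6, "ty": 0, "tz": -18, "wx": 0, "wy": -8, "wz": 0}
    - {"tx": -12, "ty": 0, "tz": -37, "wx": 0, "wy": -16, "wz": 0}
    - {"tx": -18, "ty": 0, "tz": -56, "wx": 0, "wy": -24, "wz": 0}
    - {"tx": -24, "ty": 0, "tz": -75, "wx": 0, "wy": -32, "wz": 0}
    - {"tx": -30, "ty": 0, "tz": -93, "wx": 0, "wy": -40, "wz": 0}
    - {"tx": -37, "ty": 0, "tz": -112, "wx": 0, "wy": -48, "wz": 0}
    - {"tx": -43, "ty": 0, "tz": -131, "wx": 0, "wy": -56, "wz": 0}
    - {"tx": -49, "ty": 0, "tz": -150, "wx": 0, "wy": -64, "wz": 0}
    - {"tx": -55, "ty": 0, "tz": -168, "wx": 0, "wy": -72, "wz": 0}
    - {"tx": -61, "ty": 0, "tz": -187, "wx": 0, "wy": -80, "wz": 0}
  squeeze: 80
  jaw: 85

```text
clock: 1.45
position: [165.4, -409.4, 231.5]
eef_rot: [[0.076, 0.0, 0.997], [-0.997, -0.0, 0.076], [0.0, -1.0, 0.0]]
force: [-0.4, 0.2, -0.3]
width: 85.4
```

```bash
python3 st.py
```

```text
t 1.45 pos [ 165.4 -409.4  231.5] azz 4.35 F [-0.4  0.2 -0.3] M [-0.01  0.02  0.04] w 85.4 j [ 1.3  -0.01 -0.19  1.83 -0.    1.31  1.19]
[[0.0759, 0.0001, 0.9971], [-0.9971, -0.0004, 0.0759], [0.0004, -1.0, 0.0001]]
```

Call:
jog_arm:
  targets:
    - {"tx": -21, "ty": 0, "tz": 33, "wx": 0, "wy": -4, "wz": 0}
    - {"tx": -42, "ty": 0, "tz": 66, "wx": 0, "wy": -8, "wz": 0}
    - {"tx": -64, "ty": 0, "tz": 99, "wx": 0, "wy": -12, "wz": 0}
    - {"tx": -85, "ty": 0, "tz": 132, "wx": 0, "wy": -16, "wz": 0}
    - {"tx": -117, "ty": 5, "tz": 165, "wx": 0, "wy": -20, "wz": 0}
    - {"tx": -148, "ty": 10, "tz": 198, "wx": 0, "wy": -24, "wz": 0}
    - {"tx": -180, "ty": 15, "tz": 231, "wx": 0, "wy": -28, "wz": 0}
    - {"tx": -212, "ty": 25, "tz": 264, "wx": 0, "wy": -32, "wz": 0}
    - {"tx": -243, "ty": 40, "tz": 297, "wx": 0, "wy": -34, "wz": 0}
    - {"tx": -275, "ty": 55, "tz": 329, "wx": 0, "wy": -34, "wz": 0}

```text
clock: 2.45
position: [475.5, -111.5, 176.4]
eef_rot: [[0.616, 0.002, 0.787], [-0.787, -0.001, 0.616], [0.002, -1.0, 0.001]]
force: [0.9, -1.0, 0.3]
width: 85.1
```

```bash
python3 - <<'E'
from plant import sense,capture
import cv2,pickle
exec(open("st.py").read())
c=capture("wrist");cv2.imwrite("pics/w1.png",cv2.resize(c["pixels"][:,:,::-1],(768,576),interpolation=2))
pickle.dump((s,c),open("w1.pkl","wb"))
E
```

```text
t 2.45 pos [ 475.5 -111.5  176.4] azz 38.06 F [ 0.9 -1.   0.3] M [-0.04 -0.06  0.02] w 85.1 j [ 0.77  0.18 -0.67  1.79  0.12  1.21  0.73]
[[0.6165, 0.0017, 0.7874], [-0.7874, -0.0008, 0.6165], [0.0016, -1.0, 0.0008]]
```

View pics/w1.png

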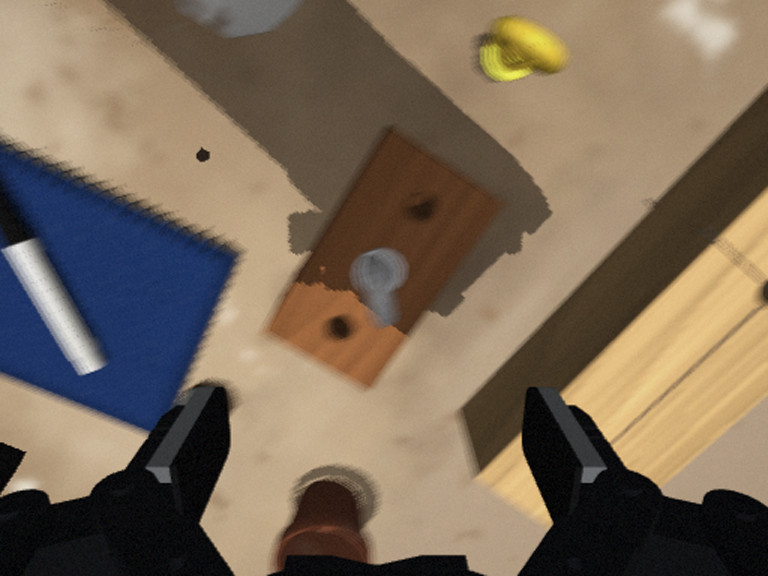

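Call:
jog_arm:
  targets:
    - {"tx": 0, "ty": 0, "tz": 0, "wx": 0, "wy": 0, "wz": 0}
    - {"tx": 0, "ty": 0, "tz": 0, "wx": 0, "wy": 0, "wz": 0}
    - {"tx": 0, "ty": 0, "tz": 0, "wx": 0, "wy": 0, "wz": 0}
    - {"tx": 0, "ty": 0, "tz": 0, "wx": 0, "wy": 0, "wz": 0}
    - {"tx": 0, "ty": 0, "tz": 0, "wx": 0, "wy": 0, "wz": 0}
    - {"tx": 0, "ty": 0, "tz": 0, "wx": 0, "wy": 0, "wz": 0}
    - {"tx": 0, "ty": 0, "tz": 0, "wx": 0, "wy": 0, "wz": 0}
    - {"tx": 0, "ty": 0, "tz": 0, "wx": 0, "wy": 0, "wz": 0}
    - {"tx": 0, "ty": 0, "tz": 0, "wx": 0, "wy": 0, "wz": 0}
    - {"tx": 0, "ty": 0, "tz": 0, "wx": 0, "wy": 0, "wz": 0}

```text
clock: 3.5
position: [474.2, -112.7, 176.3]
eef_rot: [[0.616, 0.0, 0.788], [-0.788, 0.0, 0.616], [-0.0, -1.0, 0.0]]
force: [0.7, 0.3, -0.0]
width: 84.9
```

```bash
python3 - <<'E'
from plant import sense,capture
import cv2,pickle
exec(open("st.py").read())
c=capture("wrist");p=c["pixels"][:,:,::-1]
cv2.imwrite("pics/w2.png",cv2.resize(p[80:260,170:350],(600,600),interpolation=2))
pickle.dump((s,c),open("w1.pkl","wb"))
E
```

```text
t 3.5 pos [ 474.2 -112.7  176.3] azz 38.03 F [ 0.7  0.3 -0. ] M [-0.07  0.01  0.  ] w 84.9 j [ 0.77  0.18 -0.67  1.79  0.12  1.21  0.73]
[[0.6161, 0.0, 0.7877], [-0.7877, 0.0001, 0.6161], [-0.0001, -1.0, 0.0001]]
```

View pics/w2.png

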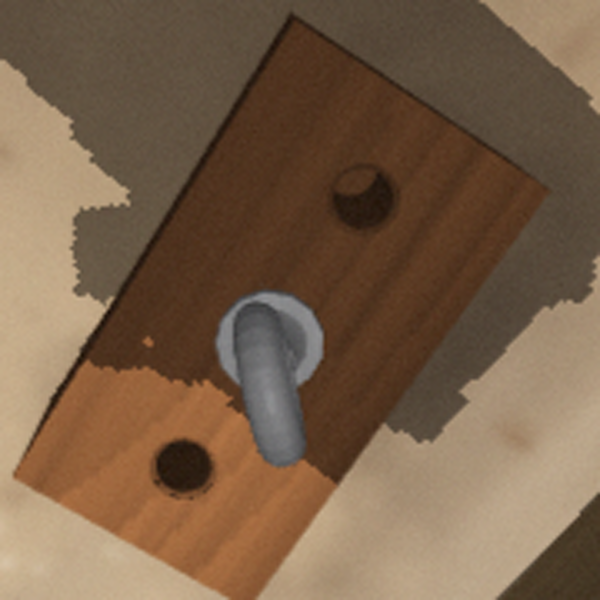

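```bash
cat >> h.py <<'E'
def camw(s,c):
    T=np.eye(4);T[:3,:3]=s["eef_rot"];T[:3,3]=s["position"];H=T@np.array(c["hand_eye"])
    d=dict(c);d["rotation"]=H[:3,:3];d["xyz"]=H[:3,3];return d
def torus(cen,yaw,r=13,t=5):
    a,b=np.meshgrid(np.linspace(0,2*np.pi,60),np.linspace(0,2*np.pi,20))
    R=r+t*np.cos(b); y=R*np.cos(a);z=R*np.sin(a);x=t*np.sin(b)
    P=np.stack([x,y,z],-1).reshape(-1,3)
    c,s=np.cos(yaw),np.sin(yaw)
    return P@np.array([[c,-s,0],[s,c,0],[0,0,1]]).T+cen
E
python3 - <<'E'
import pickle,cv2
from h import *
s,c=pickle.load(open("w1.pkl","rb"));w=camw(s,c)
Z=lambda x,y:(170+(x+.5)*.3-.5,80+(y+.5)*.3-.5)
print("collar@58",back(w,*Z(270,342),58))
a=back(w,*Z(363,196),55);b=back(w,*Z(184,467),55);print(a,b,(a+b)/2,np.linalg.norm(a-b))
cen=back(w,*Z(270,342),58);cen[2]=87
base=cv2.imread("pics/w2.png")
out=[]
for yaw in (28,38,46,54):
    im=base.copy()
    pts=[proj(w,p) for p in torus(cen,np.radians(yaw))]
    q=np.array([((u+.5-170)/.3-.5,(v+.5-80)/.3-.5) for u,v in pts])
    h=cv2.convexHull(q.astype(np.float32)).astype(int)
    cv2.polylines(im,[h],True,(0,255,0),1); out.append(im[250:500,170:370])
cv2.imwrite("pics/o1.png",np.hstack(out))
E
```

```text
collar@58 [ 475.12772159 -111.80530839   58.        ]
[470.84189969 -71.64151538  55.        ] [ 478.96945956 -151.42794779   55.        ] [ 474.90567963 -111.53473159   55.        ] 80.19932683943696
```

View pics/o1.png

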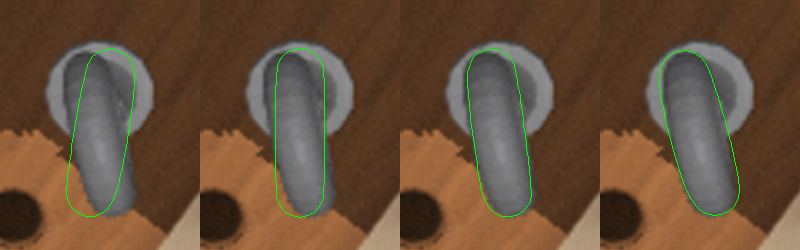

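Call:
jog_arm:
  targets:
    - {"tx": 0, "ty": 12, "tz": 1.2, "wx": 0, "wy": -5, "wz": 0}
    - {"tx": 0, "ty": 30, "tz": 1.2, "wx": 0, "wy": -10, "wz": 0}
    - {"tx": 0, "ty": 50, "tz": 1.2, "wx": 0, "wy": -10, "wz": 0}
    - {"tx": 0, "ty": 70, "tz": 1.2, "wx": 0, "wy": -10, "wz": 0}
    - {"tx": 0, "ty": 85, "tz": 1.2, "wx": 0, "wy": -10, "wz": 0}
    - {"tx": 0, "ty": 96, "tz": 1.2, "wx": 0, "wy": -10, "wz": 0}
    - {"tx": 0, "ty": 103, "tz": 1.2, "wx": 0, "wy": -10, "wz": 0}
    - {"tx": 0, "ty": 106, "tz": 1.2, "wx": 0, "wy": -10, "wz": 0}
    - {"tx": 0, "ty": 106, "tz": 1.2, "wx": 0, "wy": -10, "wz": 0}
    - {"tx": 0, "ty": 106, "tz": 1.2, "wx": 0, "wy": -10, "wz": 0}

```text
clock: 4.55
position: [475.6, -112.0, 70.9]
eef_rot: [[0.743, 0.001, 0.669], [-0.669, -0.0, 0.743], [0.001, -1.0, 0.0]]
force: [1.0, 0.4, 0.1]
width: 84.9
```

```bash
python3 - <<'E'
from plant import sense,capture
import cv2,pickle
exec(open("st.py").read())
c=capture("wrist");cv2.imwrite("pics/w3.png",cv2.resize(c["pixels"][:,:,::-1],(768,576),interpolation=2))
E
```

```text
t 4.55 pos [ 475.6 -112.    70.9] azz 48.03 F [1.  0.4 0.1] M [ 0.    0.   -0.06] w 84.9 j [ 0.74  0.31 -0.66  1.91  0.23  0.99  0.81]
[[0.7435, 0.001, 0.6688], [-0.6688, -0.0002, 0.7435], [0.0009, -1.0, 0.0005]]
```

View pics/w3.png

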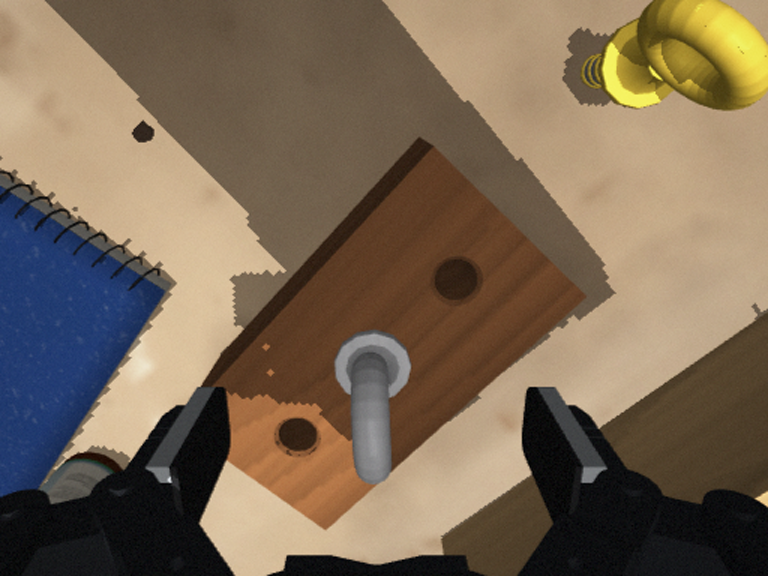

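Call:
jog_arm:
  targets:
    - {"tx": 0, "ty": 0, "tz": 0, "wx": 0, "wy": 0, "wz": 0}
    - {"tx": 0, "ty": 0, "tz": 0, "wx": 0, "wy": 0, "wz": 0}
    - {"tx": 0, "ty": 0, "tz": 0, "wx": 0, "wy": 0, "wz": 0}
    - {"tx": 0, "ty": 0, "tz": 0, "wx": 0, "wy": 0, "wz": 0}
    - {"tx": 0, "ty": 0, "tz": 0, "wx": 0, "wy": 0, "wz": 0}
    - {"tx": 0, "ty": 0, "tz": 0, "wx": 0, "wy": 0, "wz": 0}
    - {"tx": 0, "ty": 0, "tz": 0, "wx": 0, "wy": 0, "wz": 0}
    - {"tx": 0, "ty": 0, "tz": 0, "wx": 0, "wy": 0, "wz": 0}
    - {"tx": 0, "ty": 0, "tz": 0, "wx": 0, "wy": 0, "wz": 0}
    - {"tx": 0, "ty": 0, "tz": 0, "wx": 0, "wy": 0, "wz": 0}
  jaw: 5
  squeeze: 80

```text
clock: 5.6
position: [475.3, -112.0, 70.4]
eef_rot: [[0.743, 0.0, 0.669], [-0.669, 0.0, 0.743], [0.0, -1.0, 0.0]]
force: [-0.8, 0.2, 3.0]
width: 8.7
```

```bash
python3 - <<'E'
from plant import sense,capture
import cv2,pickle
exec(open("st.py").read())
c=capture("wrist");cv2.imwrite("pics/w4.png",cv2.resize(c["pixels"][:,:,::-1],(768,576),interpolation=2))
E
```

```text
t 5.6 pos [ 475.3 -112.    70.4] azz 48.03 F [-0.8  0.2  3. ] M [ 0.01  0.09 -0.03] w 8.7 j [ 0.74  0.31 -0.66  1.91  0.23  0.99  0.81]
[[0.7434, 0.0003, 0.6688], [-0.6688, 0.0, 0.7434], [0.0002, -1.0, 0.0002]]
```

View pics/w4.png

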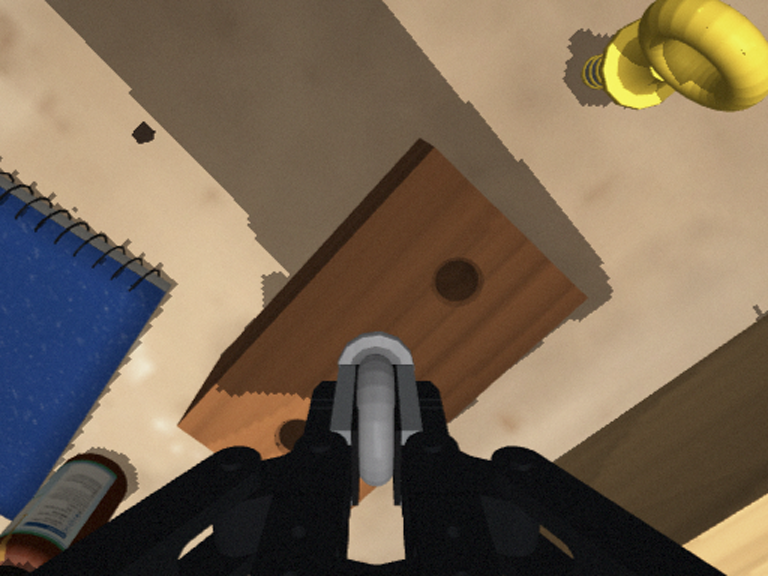

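Call:
jog_arm:
  targets:
    - {"tx": 0, "ty": -4, "tz": 0, "wx": 0, "wy": 0, "wz": 0}
    - {"tx": 0, "ty": -12, "tz": 0, "wx": 0, "wy": 0, "wz": 0}
    - {"tx": 0, "ty": -22, "tz": 0, "wx": 0, "wy": 0, "wz": 0}
    - {"tx": 0, "ty": -34, "tz": 0, "wx": 0, "wy": 0, "wz": 0}
    - {"tx": 0, "ty": -46, "tz": 0, "wx": 0, "wy": 0, "wz": 0}
    - {"tx": 0, "ty": -58, "tz": 0, "wx": 0, "wy": 0, "wz": 0}
    - {"tx": 0, "ty": -70, "tz": 0, "wx": 0, "wy": 0, "wz": 0}
    - {"tx": 0, "ty": -82, "tz": 0, "wx": 0, "wy": 0, "wz": 0}
    - {"tx": 0, "ty": -90, "tz": 0, "wx": 0, "wy": 0, "wz": 0}
    - {"tx": 0, "ty": -90, "tz": 0, "wx": 0, "wy": 0, "wz": 0}

```text
clock: 6.65
position: [475.9, -112.1, 161.7]
eef_rot: [[0.743, 0.002, 0.669], [-0.669, -0.001, 0.743], [0.002, -1.0, 0.001]]
force: [0.5, 0.3, -0.8]
width: 9.3
```

```bash
python3 - <<'E'
from plant import sense,capture
import cv2,pickle
from h import *
exec(open("st.py").read())
c=capture("wrist");cv2.imwrite("pics/w5.png",cv2.resize(c["pixels"][:,:,::-1],(768,576),interpolation=2))
w=camw(s,c)
# held collar centre, predicted px for tool x offsets, collar top 9.5 below... plane at tcp z -11.5
R=np.array(s["eef_rot"]);p=np.array(s["position"])
for dx in(-2,0,2):
    cen=p+R@np.array([dx,11.4,0]); th=np.linspace(0,2*np.pi,60)
    q=np.array([proj(w,cen+13*np.array([np.cos(t),np.sin(t),0])) for t in th])*1.5
    print(dx,np.round([q[:,0].min(),q[:,0].max(),q[:,1].min(),q[:,1].max()],1))
c=capture("side");cv2.imwrite("pics/s5.png",cv2.resize(c["pixels"][60:260,180:380,::-1],(600,600),interpolation=2))
E
```

```text
t 6.65 pos [ 475.9 -112.1  161.7] azz 48.03 F [ 0.5  0.3 -0.8] M [ 0.05 -0.03 -0.01] w 9.3 j [ 0.78  0.2  -0.69  1.81  0.14  1.18  0.89]
[[0.7435, 0.0021, 0.6688], [-0.6688, -0.0007, 0.7435], [0.0021, -1.0, 0.0008]]
-2 [333.7 412.3 328.2 398.7]
0 [333.8 412.2 333.9 403.9]
2 [334.  412.  339.5 409. ]
```

View pics/w5.png

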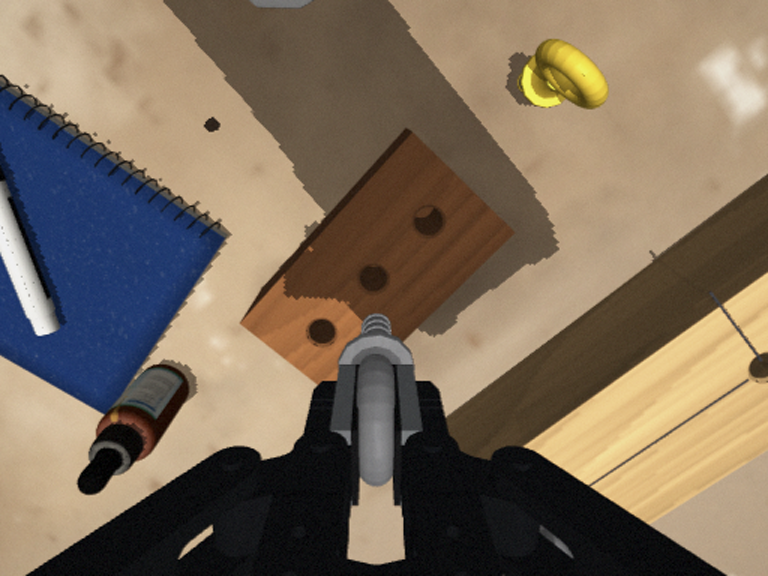

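View pics/s5.png

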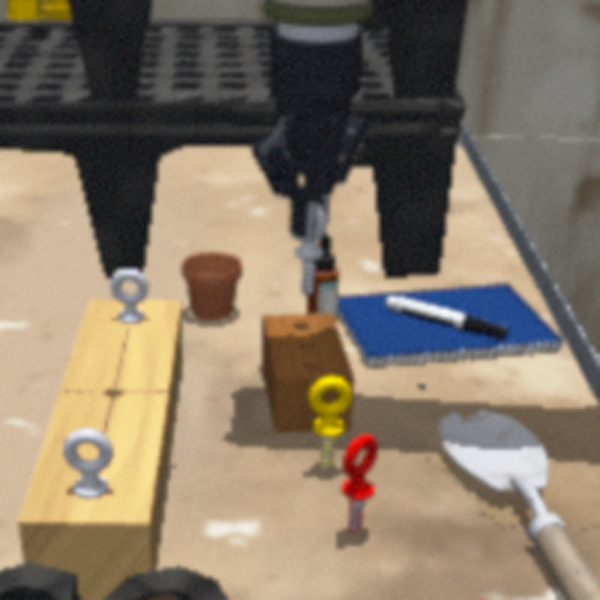

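Call:
jog_arm:
  targets:
    - {"tx": 2, "ty": 0, "tz": 12, "wx": 0, "wy": -2, "wz": 0}
    - {"tx": 7, "ty": 0, "tz": 36, "wx": 0, "wy": -5, "wz": 0}
    - {"tx": 14, "ty": 0, "tz": 70, "wx": 0, "wy": -9, "wz": 0}
    - {"tx": 21, "ty": 0, "tz": 106, "wx": 0, "wy": -13, "wz": 0}
    - {"tx": 28, "ty": 0, "tz": 142, "wx": 0, "wy": -17, "wz": 0}
    - {"tx": 34, "ty": 0, "tz": 172, "wx": 0, "wy": -20, "wz": 0}
    - {"tx": 38, "ty": 0, "tz": 190, "wx": 0, "wy": -22, "wz": 0}
    - {"tx": 39, "ty": 0, "tz": 198, "wx": 0, "wy": -22, "wz": 0}
    - {"tx": 39, "ty": 0, "tz": 198, "wx": 0, "wy": -22, "wz": 0}
    - {"tx": 39, "ty": 0, "tz": 198, "wx": 0, "wy": -22, "wz": 0}

```text
clock: 7.75
position: [636.1, 8.7, 159.9]
eef_rot: [[0.94, -0.001, 0.342], [-0.342, -0.0, 0.94], [-0.001, -1.0, -0.001]]
force: [-0.6, -0.8, -1.9]
width: 9.0
```

Call:
jog_arm:
  targets:
    - {"tx": 0, "ty": 2, "tz": 0, "wx": 0, "wy": 0, "wz": 0}
    - {"tx": 0, "ty": 5, "tz": 0, "wx": 0, "wy": 0, "wz": 0}
    - {"tx": 0, "ty": 9, "tz": 0, "wx": 0, "wy": 0, "wz": 0}
    - {"tx": 0, "ty": 13, "tz": 0, "wx": 0, "wy": 0, "wz": 0}
    - {"tx": 0, "ty": 17, "tz": 0, "wx": 0, "wy": 0, "wz": 0}
    - {"tx": 0, "ty": 20, "tz": 0, "wx": 0, "wy": 0, "wz": 0}
    - {"tx": 0, "ty": 20, "tz": 0, "wx": 0, "wy": 0, "wz": 0}
    - {"tx": 0, "ty": 20, "tz": 0, "wx": 0, "wy": 0, "wz": 0}
    - {"tx": 0, "ty": 20, "tz": 0, "wx": 0, "wy": 0, "wz": 0}
    - {"tx": 0, "ty": 20, "tz": 0, "wx": 0, "wy": 0, "wz": 0}

```text
clock: 8.75
position: [636.7, 9.2, 140.6]
eef_rot: [[0.94, 0.0, 0.342], [-0.342, 0.0, 0.94], [0.0, -1.0, 0.0]]
force: [0.5, -1.0, -0.2]
width: 8.9
```

```bash
python3 - <<'E'
from plant import sense,capture
import cv2,pickle
from h import *
exec(open("st.py").read())
c=capture("wrist");cv2.imwrite("pics/w6.png",cv2.resize(c["pixels"][130:310,160:340,::-1],(600,600),interpolation=2))
pickle.dump((s,c),open("w6.pkl","wb"))
w=camw(s,c)
R=np.array(s["eef_rot"]);p=np.array(s["position"])
f=lambda q:((q+.5-[160,130])/.3-.5).round(1)
print("tip",f(proj(w,p+R@[0,53.4,0])),"below tip at 70",f(proj(w,[p[0],p[1],70])))
E
```

```text
t 8.75 pos [636.7   9.2 140.6] azz 70.03 F [ 0.5 -1.  -0.2] M [0.03 0.04 0.02] w 8.9 j [ 0.44  0.57 -0.73  1.44  0.39  1.28  0.9 ]
[[0.9399, 0.0004, 0.3415], [-0.3415, 0.0001, 0.9399], [0.0004, -1.0, 0.0002]]
tip [300.4 279.9] below tip at 70 [300.4 246.4]
```

View pics/w6.png

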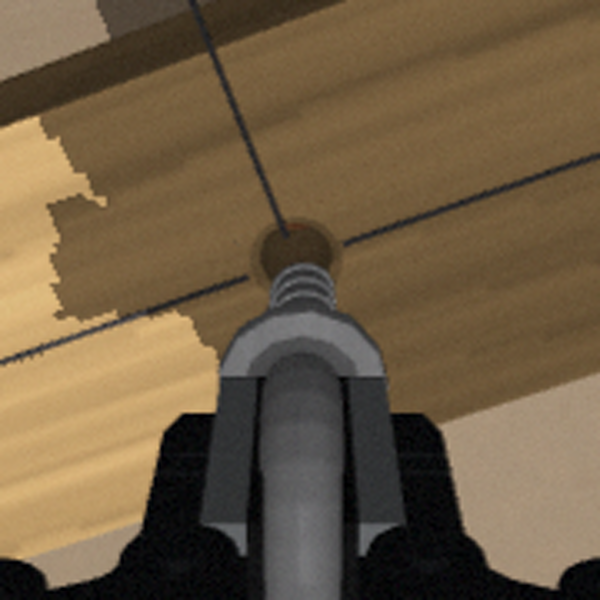

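Call:
jog_arm:
  targets:
    - {"tx": 1, "ty": 0, "tz": -0.4, "wx": 0, "wy": 0, "wz": 0}
    - {"tx": 2.2, "ty": 2, "tz": -0.9, "wx": 0, "wy": 0, "wz": 0}
    - {"tx": 2.2, "ty": 5, "tz": -0.9, "wx": 0, "wy": 0, "wz": 0}
    - {"tx": 2.2, "ty": 8, "tz": -0.9, "wx": 0, "wy": 0, "wz": 0}
    - {"tx": 2.2, "ty": 10, "tz": -0.9, "wx": 0, "wy": 0, "wz": 0}
    - {"tx": 2.2, "ty": 10, "tz": -0.9, "wx": 0, "wy": 0, "wz": 0}
    - {"tx": 2.2, "ty": 10, "tz": -0.9, "wx": 0, "wy": 0, "wz": 0}
    - {"tx": 2.2, "ty": 10, "tz": -0.9, "wx": 0, "wy": 0, "wz": 0}
    - {"tx": 2.2, "ty": 10, "tz": -0.9, "wx": 0, "wy": 0, "wz": 0}
    - {"tx": 2.2, "ty": 10, "tz": -0.9, "wx": 0, "wy": 0, "wz": 0}

```text
clock: 9.8
position: [638.4, 7.6, 130.5]
eef_rot: [[0.94, 0.0, 0.342], [-0.342, 0.0, 0.94], [0.0, -1.0, 0.0]]
force: [0.8, -0.0, -1.4]
width: 8.3
```

```bash
python3 - <<'E'
from plant import sense,capture
import cv2,pickle
from h import *
exec(open("st.py").read())
c=capture("wrist");cv2.imwrite("pics/w7.png",cv2.resize(c["pixels"][130:310,160:340,::-1],(600,600),interpolation=2))
w=camw(s,c)
R=np.array(s["eef_rot"]);p=np.array(s["position"])
f=lambda q:((q+.5-[160,130])/.3-.5).round(1)
print("tip",f(proj(w,p+R@[0,53.4,0])),"below tip at 70",f(proj(w,[p[0],p[1],70])))
E
```

```text
t 9.8 pos [638.4   7.6 130.5] azz 70.03 F [ 0.8 -0.  -1.4] M [ 0.   -0.   -0.02] w 8.3 j [ 0.44  0.58 -0.73  1.44  0.39  1.27  0.89]
[[0.9399, 0.0002, 0.3416], [-0.3416, 0.0, 0.9399], [0.0002, -1.0, 0.0001]]
tip [300.4 279.9] below tip at 70 [300.4 265.5]
```

View pics/w7.png

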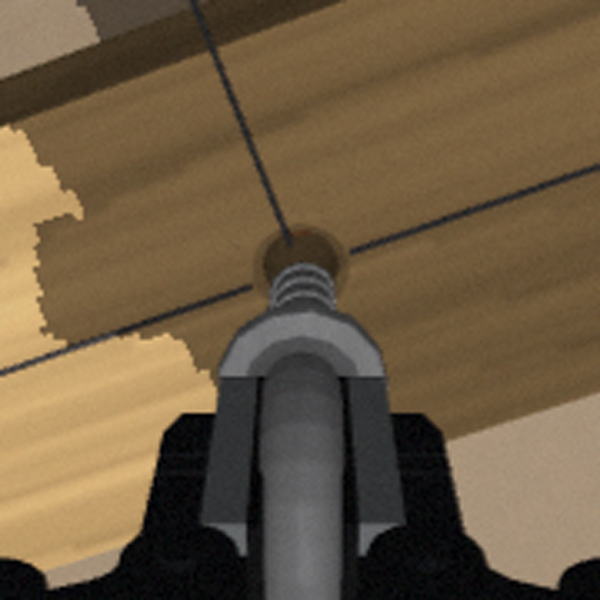

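Call:
jog_arm:
  targets:
    - {"tx": 0.8, "ty": 2, "tz": 0, "wx": 0, "wy": 0, "wz": 0}
    - {"tx": 0.8, "ty": 5, "tz": 0, "wx": 0, "wy": 0, "wz": 0}
    - {"tx": 0.8, "ty": 8, "tz": 0, "wx": 0, "wy": 0, "wz": 0}
    - {"tx": 0.8, "ty": 11, "tz": 0, "wx": 0, "wy": 0, "wz": 0}
    - {"tx": 0.8, "ty": 14, "tz": 0, "wx": 0, "wy": 0, "wz": 0}
    - {"tx": 0.8, "ty": 16, "tz": 0, "wx": 0, "wy": 0, "wz": 0}
    - {"tx": 0.8, "ty": 18, "tz": 0, "wx": 0, "wy": 0, "wz": 0}
    - {"tx": 0.8, "ty": 20, "tz": 0, "wx": 0, "wy": 0, "wz": 0}
    - {"tx": 0.8, "ty": 20, "tz": 0, "wx": 0, "wy": 0, "wz": 0}
    - {"tx": 0.8, "ty": 20, "tz": 0, "wx": 0, "wy": 0, "wz": 0}

```text
clock: 10.85
position: [639.1, 7.3, 110.4]
eef_rot: [[0.94, 0.0, 0.342], [-0.342, 0.0, 0.94], [0.0, -1.0, 0.0]]
force: [-0.2, 0.1, -0.2]
width: 8.8
```

```bash
python3 - <<'E'
from plant import sense,capture
import cv2
exec(open("st.py").read())
c=capture("wrist");cv2.imwrite("pics/w8.png",cv2.resize(c["pixels"][130:310,160:340,::-1],(600,600),interpolation=2))
E
```

```text
t 10.85 pos [639.1   7.3 110.4] azz 70.03 F [-0.2  0.1 -0.2] M [ 0.03 -0.01  0.03] w 8.8 j [ 0.43  0.6  -0.72  1.46  0.41  1.23  0.89]
[[0.9399, 0.0001, 0.3415], [-0.3415, 0.0001, 0.9399], [0.0, -1.0, 0.0001]]
```

View pics/w8.png

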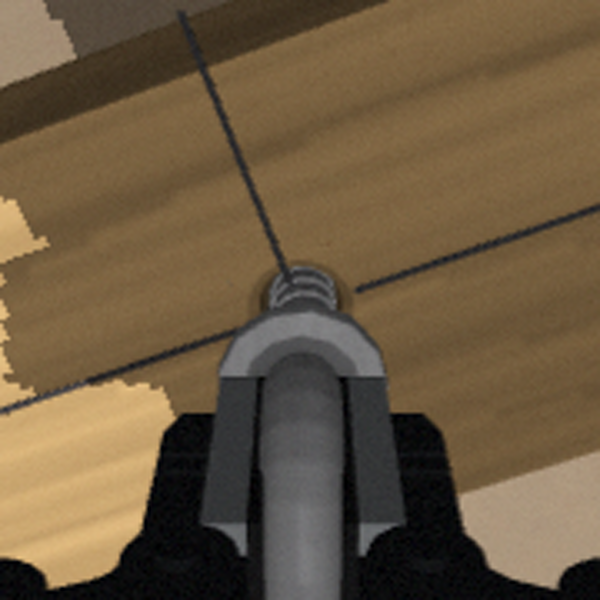

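Call:
jog_arm:
  targets:
    - {"tx": 0, "ty": 3, "tz": 0, "wx": 0, "wy": 0, "wz": 0}
    - {"tx": 0, "ty": 6, "tz": 0, "wx": 0, "wy": 0, "wz": 0}
    - {"tx": 0, "ty": 9, "tz": 0, "wx": 0, "wy": 0, "wz": 0}
    - {"tx": 0, "ty": 12, "tz": 0, "wx": 0, "wy": 0, "wz": 0}
    - {"tx": 0, "ty": 14, "tz": 0, "wx": 0, "wy": 0, "wz": 0}
    - {"tx": 0, "ty": 16, "tz": 0, "wx": 0, "wy": 0, "wz": 0}
    - {"tx": 0, "ty": 17, "tz": 0, "wx": 0, "wy": 0, "wz": 0}
    - {"tx": 0, "ty": 17, "tz": 0, "wx": 0, "wy": 0, "wz": 0}
    - {"tx": 0, "ty": 17, "tz": 0, "wx": 0, "wy": 0, "wz": 0}
    - {"tx": 0, "ty": 17, "tz": 0, "wx": 0, "wy": 0, "wz": 0}

```text
clock: 11.9
position: [639.2, 7.3, 93.5]
eef_rot: [[0.94, 0.0, 0.342], [-0.342, 0.0, 0.94], [0.0, -1.0, 0.0]]
force: [-0.2, -0.1, -0.2]
width: 8.8
```

Call:
jog_arm:
  targets:
    - {"tx": 0, "ty": 0.3, "tz": 0, "wx": 0, "wy": 0, "wz": 0}
    - {"tx": 0, "ty": 0.6, "tz": 0, "wx": 0, "wy": 0, "wz": 0}
    - {"tx": 0, "ty": 0.9, "tz": 0, "wx": 0, "wy": 0, "wz": 0}
    - {"tx": 0, "ty": 1.2, "tz": 0, "wx": 0, "wy": 0, "wz": 0}
    - {"tx": 0, "ty": 1.5, "tz": 0, "wx": 0, "wy": 0, "wz": 0}
    - {"tx": 0, "ty": 1.8, "tz": 0, "wx": 0, "wy": 0, "wz": 0}
    - {"tx": 0, "ty": 2.1, "tz": 0, "wx": 0, "wy": 0, "wz": 0}
    - {"tx": 0, "ty": 2.4, "tz": 0, "wx": 0, "wy": 0, "wz": 0}
    - {"tx": 0, "ty": 2.4, "tz": 0, "wx": 0, "wy": 0, "wz": 0}
    - {"tx": 0, "ty": 2.4, "tz": 0, "wx": 0, "wy": 0, "wz": 0}

```text
clock: 12.9
position: [639.1, 7.3, 90.9]
eef_rot: [[0.94, 0.0, 0.341], [-0.341, 0.0, 0.94], [-0.0, -1.0, 0.0]]
force: [-0.1, 0.3, -0.6]
width: 8.7
```

```bash
python3 st.py
```

```text
t 12.9 pos [639.1   7.3  90.9] azz 70.03 F [-0.1  0.3 -0.6] M [0.01 0.05 0.02] w 8.7 j [ 0.43  0.62 -0.71  1.48  0.42  1.2   0.88]
[[0.9399, 0.0, 0.3415], [-0.3415, 0.0001, 0.9399], [-0.0, -1.0, 0.0001]]
```

Call:
jog_arm:
  targets:
    - {"tx": 0, "ty": 0.1, "tz": 0, "wx": 0, "wy": 0, "wz": 0}
    - {"tx": 0, "ty": 0.2, "tz": 0, "wx": 0, "wy": 0, "wz": 0}
    - {"tx": 0, "ty": 0.4, "tz": 0, "wx": 0, "wy": 0, "wz": 0}
    - {"tx": 0, "ty": 0.6, "tz": 0, "wx": 0, "wy": 0, "wz": 0}
    - {"tx": 0, "ty": 0.8, "tz": 0, "wx": 0, "wy": 0, "wz": 0}
    - {"tx": 0, "ty": 1.0, "tz": 0, "wx": 0, "wy": 0, "wz": 0}
    - {"tx": 0, "ty": 1.0, "tz": 0, "wx": 0, "wy": 0, "wz": 0}
    - {"tx": 0, "ty": 1.0, "tz": 0, "wx": 0, "wy": 0, "wz": 0}
    - {"tx": 0, "ty": 1.0, "tz": 0, "wx": 0, "wy": 0, "wz": 0}
    - {"tx": 0, "ty": 1.0, "tz": 0, "wx": 0, "wy": 0, "wz": 0}

```text
clock: 13.9
position: [639.3, 7.3, 90.2]
eef_rot: [[0.94, 0.001, 0.342], [-0.342, 0.0, 0.94], [0.0, -1.0, 0.0]]
force: [-0.8, 0.5, 4.8]
width: 8.7
```

Call:
jog_arm:
  targets:
    - {"tx": 0, "ty": 0.1, "tz": 0, "wx": 0, "wy": 0, "wz": 0}
    - {"tx": 0, "ty": 0.2, "tz": 0, "wx": 0, "wy": 0, "wz": 0}
    - {"tx": 0, "ty": 0.3, "tz": 0, "wx": 0, "wy": 0, "wz": 0}
    - {"tx": 0, "ty": 0.4, "tz": 0, "wx": 0, "wy": 0, "wz": 0}
    - {"tx": 0, "ty": 0.5, "tz": 0, "wx": 0, "wy": 0, "wz": 0}
    - {"tx": 0, "ty": 0.6, "tz": 0, "wx": 0, "wy": 0, "wz": 0}
    - {"tx": 0, "ty": 0.6, "tz": 0, "wx": 0, "wy": 0, "wz": 0}
    - {"tx": 0, "ty": 0.6, "tz": 0, "wx": 0, "wy": 0, "wz": 0}
    - {"tx": 0, "ty": 0.6, "tz": 0, "wx": 0, "wy": 0, "wz": 0}
    - {"tx": 0, "ty": 0.6, "tz": 0, "wx": 0, "wy": 0, "wz": 0}

```text
clock: 14.9
position: [639.4, 7.4, 90.0]
eef_rot: [[0.94, 0.001, 0.342], [-0.342, -0.0, 0.94], [0.001, -1.0, 0.0]]
force: [-2.1, -1.1, 7.4]
width: 9.0
```

```bash
python3 st.py
```

```text
t 14.9 pos [639.4   7.4  90. ] azz 70.03 F [-2.1 -1.1  7.4] M [-0.09  0.59 -0.02] w 9.0 j [ 0.43  0.62 -0.71  1.48  0.42  1.2   0.88]
[[0.9399, 0.0008, 0.3416], [-0.3416, -0.0, 0.9399], [0.0008, -1.0, 0.0002]]
```

Call:
jog_arm:
  targets:
    - {"tx": 0, "ty": 0.4, "tz": 0, "wx": 0, "wy": 0, "wz": 0}
    - {"tx": 0, "ty": 0.8, "tz": 0, "wx": 0, "wy": 0, "wz": 0}
    - {"tx": 0, "ty": 1.1, "tz": 0, "wx": 0, "wy": 0, "wz": 0}
    - {"tx": 0, "ty": 1.1, "tz": 0, "wx": 0, "wy": 0, "wz": 0}
    - {"tx": 0, "ty": 1.1, "tz": 0, "wx": 0, "wy": 0, "wz": 0}
    - {"tx": 0, "ty": 1.15, "tz": 0, "wx": 0, "wy": 4, "wz": 0}
    - {"tx": 0, "ty": 1.25, "tz": 0, "wx": 0, "wy": 10, "wz": 0}
    - {"tx": 0, "ty": 1.35, "tz": 0, "wx": 0, "wy": 16, "wz": 0}
    - {"tx": 0, "ty": 1.4, "tz": 0, "wx": 0, "wy": 20, "wz": 0}
    - {"tx": 0, "ty": 1.4, "tz": 0, "wx": 0, "wy": 20, "wz": 0}

```text
clock: 15.9
position: [639.3, 7.5, 89.5]
eef_rot: [[0.765, 0.001, 0.644], [-0.644, -0.001, 0.765], [0.001, -1.0, 0.0]]
force: [-4.7, -0.5, 14.2]
width: 9.1
```

```bash
python3 st.py
```

```text
t 15.9 pos [639.3   7.5  89.5] azz 49.89 F [-4.7 -0.5 14.2] M [-0.21  1.37 -0.03] w 9.1 j [ 0.38  0.6  -0.64  1.49  0.37  1.18  0.55]
[[0.7648, 0.001, 0.6443], [-0.6443, -0.0005, 0.7648], [0.0011, -1.0, 0.0003]]
```

Call:
jog_arm:
  targets:
    - {"tx": -0.1, "ty": 0.15, "tz": -0.1, "wx": 0, "wy": 0, "wz": 0}
    - {"tx": -0.3, "ty": 0.3, "tz": -0.3, "wx": 0, "wy": 4, "wz": 0}
    - {"tx": -0.4, "ty": 0.5, "tz": -0.3, "wx": 0, "wy": 12, "wz": 0}
    - {"tx": -0.4, "ty": 0.63, "tz": -0.3, "wx": 0, "wy": 20, "wz": 0}
    - {"tx": -0.4, "ty": 0.76, "tz": -0.3, "wx": 0, "wy": 28, "wz": 0}
    - {"tx": -0.4, "ty": 0.9, "tz": -0.3, "wx": 0, "wy": 36, "wz": 0}
    - {"tx": -0.4, "ty": 1.03, "tz": -0.3, "wx": 0, "wy": 44, "wz": 0}
    - {"tx": -0.4, "ty": 1.16, "tz": -0.3, "wx": 0, "wy": 52, "wz": 0}
    - {"tx": -0.4, "ty": 1.3, "tz": -0.3, "wx": 0, "wy": 60, "wz": 0}
    - {"tx": -0.4, "ty": 1.3, "tz": -0.3, "wx": 0, "wy": 60, "wz": 0}

```text
clock: 16.9
position: [638.7, 6.9, 88.4]
eef_rot: [[-0.178, 0.001, 0.984], [-0.984, -0.001, -0.178], [0.001, -1.0, 0.001]]
force: [-5.8, -1.7, 16.1]
width: 8.5
```

```bash
python3 st.py
```

```text
t 16.9 pos [638.7   6.9  88.4] azz -10.28 F [-5.8 -1.7 16.1] M [-0.42  1.71 -0.  ] w 8.5 j [ 0.24  0.55 -0.43  1.5   0.24  1.15 -0.41]
[[-0.1785, 0.0009, 0.9839], [-0.9839, -0.0011, -0.1785], [0.001, -1.0, 0.0011]]
```

Call:
jog_arm:
  targets:
    - {"tx": 0, "ty": 0.13, "tz": 0, "wx": 0, "wy": 8, "wz": 0}
    - {"tx": 0, "ty": 0.27, "tz": 0, "wx": 0, "wy": 16, "wz": 0}
    - {"tx": 0, "ty": 0.4, "tz": 0, "wx": 0, "wy": 24, "wz": 0}
    - {"tx": 0, "ty": 0.53, "tz": 0, "wx": 0, "wy": 32, "wz": 0}
    - {"tx": 0, "ty": 0.67, "tz": 0, "wx": 0, "wy": 40, "wz": 0}
    - {"tx": 0, "ty": 0.8, "tz": 0, "wx": 0, "wy": 48, "wz": 0}
    - {"tx": 0, "ty": 0.93, "tz": 0, "wx": 0, "wy": 56, "wz": 0}
    - {"tx": 0, "ty": 1.07, "tz": 0, "wx": 0, "wy": 64, "wz": 0}
    - {"tx": 0, "ty": 1.2, "tz": 0, "wx": 0, "wy": 72, "wz": 0}
    - {"tx": 0, "ty": 1.33, "tz": 0, "wx": 0, "wy": 80, "wz": 0}

```text
clock: 17.9
position: [638.1, 7.2, 87.0]
eef_rot: [[-1.0, -0.0, -0.005], [0.005, -0.0, -1.0], [0.0, -1.0, 0.0]]
force: [-8.4, -0.5, 17.7]
width: 9.1
```

```bash
python3 st.py
```

```text
t 17.9 pos [638.1   7.2  87. ] azz -90.3 F [-8.4 -0.5 17.7] M [-0.24  2.53  0.14] w 9.1 j [ 0.05  0.52 -0.15  1.51  0.08  1.12 -1.7 ]
[[-1.0, -0.0005, -0.0053], [0.0053, -0.0003, -1.0], [0.0005, -1.0, 0.0003]]
```

Call:
jog_arm:
  targets:
    - {"tx": 0.2, "ty": -0.4, "tz": 0, "wx": 0, "wy": 0, "wz": 0}
    - {"tx": 0.5, "ty": -0.8, "tz": 0, "wx": 0, "wy": 0, "wz": 0}
    - {"tx": 0.7, "ty": -1.2, "tz": 0, "wx": 0, "wy": 0, "wz": 0}
    - {"tx": 0.7, "ty": -1.5, "tz": 0, "wx": 0, "wy": 0, "wz": 0}
    - {"tx": 0.7, "ty": -1.5, "tz": 0, "wx": 0, "wy": 0, "wz": 0}
    - {"tx": 0.7, "ty": -1.5, "tz": 0, "wx": 0, "wy": 0, "wz": 0}
    - {"tx": 0.7, "ty": -1.5, "tz": 0, "wx": 0, "wy": 0, "wz": 0}
    - {"tx": 0.7, "ty": -1.5, "tz": 0, "wx": 0, "wy": 0, "wz": 0}
    - {"tx": 0.7, "ty": -1.5, "tz": 0, "wx": 0, "wy": 0, "wz": 0}
    - {"tx": 0.7, "ty": -1.5, "tz": 0, "wx": 0, "wy": 0, "wz": 0}

```text
clock: 18.9
position: [637.6, 7.3, 87.4]
eef_rot: [[-1.0, -0.0, 0.001], [-0.001, -0.0, -1.0], [0.0, -1.0, 0.0]]
force: [-3.9, 0.2, 8.1]
width: 8.9
```

```bash
python3 st.py
```

```text
t 18.9 pos [637.6   7.3  87.4] azz -89.97 F [-3.9  0.2  8.1] M [-0.12  1.13 -0.05] w 8.9 j [ 0.05  0.52 -0.16  1.51  0.09  1.12 -1.69]
[[-1.0, -0.0004, 0.0005], [-0.0005, -0.0001, -1.0], [0.0004, -1.0, 0.0001]]
```

Call:
jog_arm:
  targets:
    - {"tx": 0.2, "ty": -0.6, "tz": 0, "wx": 0, "wy": 0, "wz": 0}
    - {"tx": 0.4, "ty": -1.2, "tz": 0, "wx": 0, "wy": 0, "wz": 0}
    - {"tx": 0.4, "ty": -1.2, "tz": 0, "wx": 0, "wy": 0, "wz": 0}
    - {"tx": 0.4, "ty": -1.2, "tz": 0, "wx": 0, "wy": 0, "wz": 0}
    - {"tx": 0.4, "ty": -1.2, "tz": 0, "wx": 0, "wy": 0, "wz": 0}
    - {"tx": 0.4, "ty": -1.2, "tz": 0, "wx": 0, "wy": 0, "wz": 0}
    - {"tx": 0.4, "ty": -1.2, "tz": 0, "wx": 0, "wy": 0, "wz": 0}
    - {"tx": 0.4, "ty": -1.2, "tz": 0, "wx": 0, "wy": 0, "wz": 0}
    - {"tx": 0.4, "ty": -1.2, "tz": 0, "wx": 0, "wy": 0, "wz": 0}
    - {"tx": 0.4, "ty": -1.2, "tz": 0, "wx": 0, "wy": 0, "wz": 0}
  jaw: 85

```text
clock: 19.9
position: [637.5, 7.3, 88.0]
eef_rot: [[-1.0, 0.0, 0.001], [-0.001, 0.0, -1.0], [-0.0, -1.0, -0.0]]
force: [-0.4, -0.2, -1.1]
width: 85.3
```

```bash
python3 - <<'E'
from plant import sense,capture
import cv2
exec(open("st.py").read())
c=capture("wrist");cv2.imwrite("pics/w9.png",cv2.resize(c["pixels"][:,:,::-1],(768,576),interpolation=2))
E
```

```text
t 19.9 pos [637.5   7.3  88. ] azz -89.97 F [-0.4 -0.2 -1.1] M [0.04 0.02 0.03] w 85.3 j [ 0.05  0.52 -0.16  1.51  0.08  1.12 -1.69]
[[-1.0, 0.0001, 0.0006], [-0.0006, 0.0, -1.0], [-0.0001, -1.0, -0.0]]
```

View pics/w9.png

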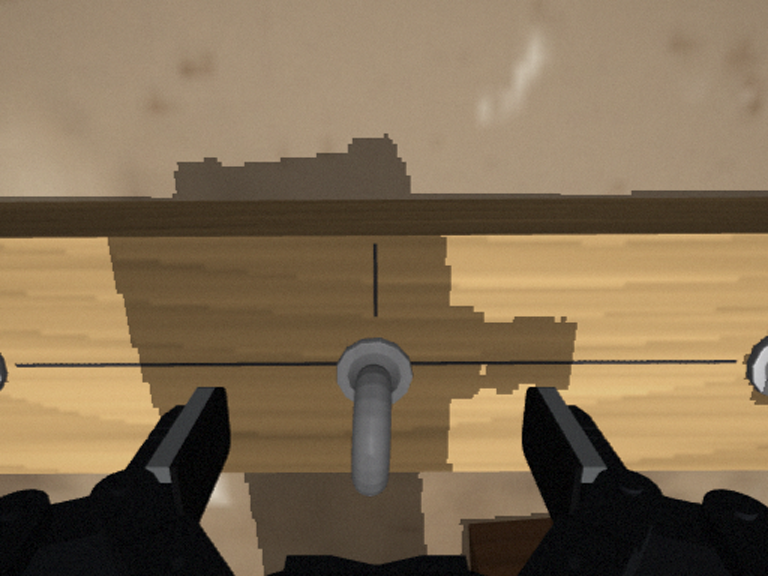

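Call:
jog_arm:
  targets:
    - {"tx": 0.5, "ty": 0, "tz": 0, "wx": 0, "wy": -8, "wz": 0}
    - {"tx": 1, "ty": 0, "tz": 0, "wx": 0, "wy": -16, "wz": 0}
    - {"tx": 1.2, "ty": 0, "tz": 0, "wx": 0, "wy": -24, "wz": 0}
    - {"tx": 1.2, "ty": 0, "tz": 0, "wx": 0, "wy": -32, "wz": 0}
    - {"tx": 1.2, "ty": 0, "tz": 0, "wx": 0, "wy": -40, "wz": 0}
    - {"tx": 1.2, "ty": 0, "tz": 0, "wx": 0, "wy": -48, "wz": 0}
    - {"tx": 1.2, "ty": 0, "tz": 0, "wx": 0, "wy": -56, "wz": 0}
    - {"tx": 1.2, "ty": 0, "tz": 0, "wx": 0, "wy": -64, "wz": 0}
    - {"tx": 1.2, "ty": 0, "tz": 0, "wx": 0, "wy": -72, "wz": 0}
    - {"tx": 1.2, "ty": 0, "tz": 0, "wx": 0, "wy": -80, "wz": 0}

```text
clock: 20.95
position: [636.3, 7.2, 88.0]
eef_rot: [[-0.168, 0.0, 0.986], [-0.986, -0.0, -0.168], [-0.0, -1.0, 0.0]]
force: [-0.2, -0.7, -0.1]
width: 84.9
```

Call:
jog_arm:
  targets:
    - {"tx": 0, "ty": 0, "tz": 0, "wx": 0, "wy": -8, "wz": 0}
    - {"tx": 0, "ty": 0, "tz": 0, "wx": 0, "wy": -16, "wz": 0}
    - {"tx": 0, "ty": 0, "tz": 0, "wx": 0, "wy": -24, "wz": 0}
    - {"tx": 0, "ty": 0, "tz": 0, "wx": 0, "wy": -32, "wz": 0}
    - {"tx": 0, "ty": 0, "tz": 0, "wx": 0, "wy": -40, "wz": 0}
    - {"tx": 0, "ty": 0, "tz": 0, "wx": 0, "wy": -48, "wz": 0}
    - {"tx": 0, "ty": 0, "tz": 0, "wx": 0, "wy": -56, "wz": 0}
    - {"tx": 0, "ty": 0, "tz": 0, "wx": 0, "wy": -64, "wz": 0}
    - {"tx": 0, "ty": 0, "tz": 0, "wx": 0, "wy": -72, "wz": 0}
    - {"tx": 0, "ty": 0, "tz": 0, "wx": 0, "wy": -80, "wz": 0}

```text
clock: 21.95
position: [636.4, 7.1, 88.0]
eef_rot: [[0.942, 0.0, 0.336], [-0.336, -0.0, 0.942], [0.0, -1.0, -0.0]]
force: [0.2, -0.5, -0.4]
width: 85.0
```

Call:
jog_arm:
  targets:
    - {"tx": 0, "ty": 0, "tz": 0, "wx": 0, "wy": -8, "wz": 0}
    - {"tx": 0, "ty": 0, "tz": 0, "wx": 0, "wy": -15, "wz": 0}
    - {"tx": 0, "ty": 0, "tz": 0, "wx": 0, "wy": -20, "wz": 0}
    - {"tx": 0, "ty": 0, "tz": 0, "wx": 0, "wy": -20, "wz": 0}
    - {"tx": 0, "ty": 0, "tz": 0, "wx": 0, "wy": -20, "wz": 0}
    - {"tx": 0, "ty": 0, "tz": 0, "wx": 0, "wy": -20, "wz": 0}
    - {"tx": 0, "ty": 0, "tz": 0, "wx": 0, "wy": -20, "wz": 0}
    - {"tx": 0, "ty": 0, "tz": 0, "wx": 0, "wy": -20, "wz": 0}
    - {"tx": 0, "ty": 0, "tz": 0, "wx": 0, "wy": -20, "wz": 0}
    - {"tx": 0, "ty": 0, "tz": 0, "wx": 0, "wy": -20, "wz": 0}

```text
clock: 22.95
position: [636.3, 7.4, 88.0]
eef_rot: [[1.0, 0.0, -0.0], [0.0, 0.0, 1.0], [0.0, -1.0, 0.0]]
force: [-0.2, 0.0, 0.5]
width: 85.4
```

```bash
python3 - <<'E'
from plant import sense,capture
import cv2
exec(open("st.py").read())
c=capture("wrist");cv2.imwrite("pics/w10.png",cv2.resize(c["pixels"][:,:,::-1],(768,576),interpolation=2))
from h import *
w=camw(s,c);R=np.array(s["eef_rot"]);p=np.array(s["position"])
for dx in(-1,0,1):
    cen=p+R@np.array([dx,p[2]-76.3,0]); th=np.linspace(0,2*np.pi,60)
    q=np.array([proj(w,cen+13*np.array([np.cos(t),np.sin(t),0])) for t in th])*1.5
    print(dx,np.round([q[:,0].min(),q[:,0].max(),q[:,1].min(),q[:,1].max()],1))
E
```

```text
t 22.95 pos [636.3   7.4  88. ] azz 90.02 F [-0.2  0.   0.5] M [ 0.05 -0.07  0.  ] w 85.4 j [ 0.47  0.64 -0.78  1.49  0.46  1.2   1.19]
[[1.0, 0.0001, -0.0003], [0.0003, 0.0, 1.0], [0.0001, -1.0, 0.0]]
-1 [336.6 415.  330.  400.3]
0 [336.7 414.9 332.8 402.8]
1 [336.8 414.9 335.6 405.4]
```

View pics/w10.png

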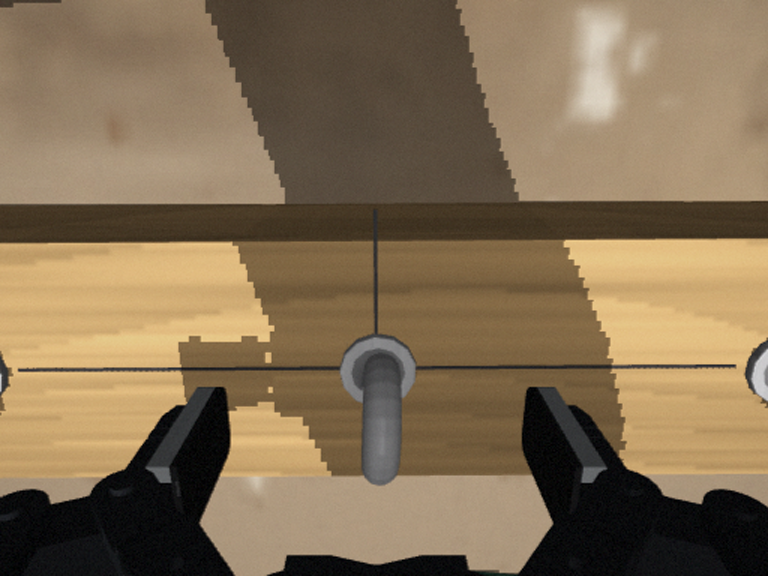

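Call:
jog_arm:
  targets:
    - {"tx": 0.3, "ty": 0, "tz": 0.3, "wx": 0, "wy": 0, "wz": 0}
    - {"tx": 0.3, "ty": 0, "tz": 0.3, "wx": 0, "wy": 0, "wz": 0}
    - {"tx": 0.3, "ty": 0, "tz": 0.3, "wx": 0, "wy": 0, "wz": 0}
    - {"tx": 0.3, "ty": 0, "tz": 0.3, "wx": 0, "wy": 0, "wz": 0}
    - {"tx": 0.3, "ty": 0, "tz": 0.3, "wx": 0, "wy": 0, "wz": 0}
    - {"tx": 0.3, "ty": 0, "tz": 0.3, "wx": 0, "wy": 0, "wz": 0}
    - {"tx": 0.3, "ty": 0, "tz": 0.3, "wx": 0, "wy": 0, "wz": 0}
    - {"tx": 0.3, "ty": 0, "tz": 0.3, "wx": 0, "wy": 0, "wz": 0}
    - {"tx": 0.3, "ty": 0, "tz": 0.3, "wx": 0, "wy": 0, "wz": 0}
    - {"tx": 0.3, "ty": 0, "tz": 0.3, "wx": 0, "wy": 0, "wz": 0}
  jaw: 5
  squeeze: 80

```text
clock: 24.0
position: [636.6, 7.6, 88.0]
eef_rot: [[1.0, 0.0, -0.001], [0.001, 0.0, 1.0], [0.0, -1.0, 0.0]]
force: [-1.1, 0.0, 0.9]
width: 8.9
```

```bash
python3 st.py
```

```text
t 24.0 pos [636.6   7.6  88. ] azz 90.03 F [-1.1  0.   0.9] M [ 0.02  0.13 -0.02] w 8.9 j [ 0.47  0.64 -0.78  1.49  0.46  1.21  1.19]
[[1.0, 0.0001, -0.0005], [0.0005, 0.0, 1.0], [0.0001, -1.0, 0.0]]
```

Call:
jog_arm:
  targets:
    - {"tx": 0, "ty": 0.4, "tz": 0, "wx": 0, "wy": 0, "wz": 0}
    - {"tx": 0, "ty": 0.8, "tz": 0, "wx": 0, "wy": 0, "wz": 0}
    - {"tx": 0, "ty": 1.2, "tz": 0, "wx": 0, "wy": 0, "wz": 0}
    - {"tx": 0, "ty": 1.6, "tz": 0, "wx": 0, "wy": 0, "wz": 0}
    - {"tx": 0, "ty": 2, "tz": 0, "wx": 0, "wy": 0, "wz": 0}
    - {"tx": 0, "ty": 2, "tz": 0, "wx": 0, "wy": 0, "wz": 0}
    - {"tx": 0, "ty": 2, "tz": 0, "wx": 0, "wy": 0, "wz": 0}
    - {"tx": 0, "ty": 2, "tz": 0, "wx": 0, "wy": 0, "wz": 0}
    - {"tx": 0, "ty": 2, "tz": 0, "wx": 0, "wy": 0, "wz": 0}
    - {"tx": 0, "ty": 2, "tz": 0, "wx": 0, "wy": 0, "wz": 0}

```text
clock: 25.0
position: [637.0, 7.7, 87.5]
eef_rot: [[1.0, 0.001, -0.0], [0.0, -0.0, 1.0], [0.001, -1.0, -0.0]]
force: [-3.0, -1.5, 11.1]
width: 8.9
```

```bash
python3 st.py
```

```text
t 25.0 pos [637.    7.7  87.5] azz 90.03 F [-3.  -1.5 11.1] M [-0.24  1.06 -0.01] w 8.9 j [ 0.47  0.64 -0.78  1.49  0.47  1.2   1.19]
[[1.0, 0.0012, -0.0005], [0.0005, -0.0003, 1.0], [0.0012, -1.0, -0.0003]]
```

Pressing at about 11 N. I'll push a bit harder and turn 70°.

Call:
jog_arm:
  targets:
    - {"tx": 0, "ty": 0.5, "tz": 0, "wx": 0, "wy": 0, "wz": 0}
    - {"tx": 0, "ty": 1.0, "tz": 0, "wx": 0, "wy": 0, "wz": 0}
    - {"tx": 0, "ty": 1.1, "tz": 0, "wx": 0, "wy": 6, "wz": 0}
    - {"tx": 0, "ty": 1.25, "tz": 0, "wx": 0, "wy": 14, "wz": 0}
    - {"tx": 0, "ty": 1.4, "tz": 0, "wx": 0, "wy": 22, "wz": 0}
    - {"tx": 0, "ty": 1.5, "tz": 0, "wx": 0, "wy": 30, "wz": 0}
    - {"tx": 0, "ty": 1.65, "tz": 0, "wx": 0, "wy": 38, "wz": 0}
    - {"tx": 0, "ty": 1.8, "tz": 0, "wx": 0, "wy": 46, "wz": 0}
    - {"tx": 0, "ty": 1.9, "tz": 0, "wx": 0, "wy": 54, "wz": 0}
    - {"tx": 0, "ty": 2.0, "tz": 0, "wx": 0, "wy": 60, "wz": 0}

```text
clock: 26.0
position: [637.6, 8.5, 86.4]
eef_rot: [[0.496, 0.003, 0.868], [-0.868, 0.0, 0.496], [0.001, -1.0, 0.003]]
force: [-3.3, 0.6, 13.7]
width: 9.0
```

```bash
python3 st.py
```

```text
t 26.0 pos [637.6   8.5  86.4] azz 29.75 F [-3.3  0.6 13.7] M [0.22 0.98 0.04] w 9.0 j [ 0.33  0.58 -0.57  1.5   0.33  1.16  0.23]
[[0.4962, 0.0031, 0.8682], [-0.8682, 0.0005, 0.4962], [0.0011, -1.0, 0.003]]
```

Call:
jog_arm:
  targets:
    - {"tx": 0, "ty": 0.4, "tz": 0, "wx": 0, "wy": 8, "wz": 0}
    - {"tx": 0, "ty": 0.6, "tz": 0, "wx": 0, "wy": 16, "wz": 0}
    - {"tx": 0, "ty": 0.75, "tz": 0, "wx": 0, "wy": 24, "wz": 0}
    - {"tx": 0, "ty": 0.9, "tz": 0, "wx": 0, "wy": 32, "wz": 0}
    - {"tx": 0, "ty": 1.0, "tz": 0, "wx": 0, "wy": 40, "wz": 0}
    - {"tx": 0, "ty": 1.15, "tz": 0, "wx": 0, "wy": 48, "wz": 0}
    - {"tx": 0, "ty": 1.3, "tz": 0, "wx": 0, "wy": 56, "wz": 0}
    - {"tx": 0, "ty": 1.4, "tz": 0, "wx": 0, "wy": 64, "wz": 0}
    - {"tx": 0, "ty": 1.55, "tz": 0, "wx": 0, "wy": 72, "wz": 0}
    - {"tx": 0, "ty": 1.7, "tz": 0, "wx": 0, "wy": 80, "wz": 0}

```text
clock: 27.0
position: [638.7, 8.3, 85.9]
eef_rot: [[-0.769, 0.006, 0.639], [-0.639, 0.001, -0.769], [-0.005, -1.0, 0.003]]
force: [-4.3, -0.1, 18.3]
width: 8.9
```

```bash
python3 st.py
```

```text
t 27.0 pos [638.7   8.3  85.9] azz -50.27 F [-4.3 -0.1 18.3] M [-0.    0.8   0.05] w 8.9 j [ 0.14  0.53 -0.29  1.51  0.16  1.12 -1.05]
[[-0.769, 0.0058, 0.6392], [-0.6392, 0.0005, -0.769], [-0.0048, -1.0, 0.0033]]
```

Call:
jog_arm:
  targets:
    - {"tx": 0, "ty": 0.1, "tz": 0, "wx": 0, "wy": 6, "wz": 0}
    - {"tx": 0, "ty": 0.2, "tz": 0, "wx": 0, "wy": 12, "wz": 0}
    - {"tx": 0, "ty": 0.3, "tz": 0, "wx": 0, "wy": 18, "wz": 0}
    - {"tx": 0, "ty": 0.4, "tz": 0, "wx": 0, "wy": 24, "wz": 0}
    - {"tx": 0, "ty": 0.5, "tz": 0, "wx": 0, "wy": 30, "wz": 0}
    - {"tx": 0, "ty": 0.6, "tz": 0, "wx": 0, "wy": 36, "wz": 0}
    - {"tx": 0, "ty": 0.6, "tz": 0, "wx": 0, "wy": 40, "wz": 0}
    - {"tx": 0, "ty": 0.6, "tz": 0, "wx": 0, "wy": 40, "wz": 0}
    - {"tx": 0, "ty": 0.6, "tz": 0, "wx": 0, "wy": 40, "wz": 0}
    - {"tx": 0, "ty": 0.6, "tz": 0, "wx": 0, "wy": 40, "wz": 0}

```text
clock: 28.0
position: [639.1, 7.8, 85.9]
eef_rot: [[-1.0, 0.007, 0.001], [-0.001, 0.0, -1.0], [-0.007, -1.0, -0.0]]
force: [-3.6, 0.1, 21.4]
width: 9.2
```

```bash
python3 - <<'E'
from plant import sense,capture
import cv2
exec(open("st.py").read())
c=capture("wrist");cv2.imwrite("pics/w11.png",cv2.resize(c["pixels"][:,:,::-1],(768,576),interpolation=2))
c=capture("side");cv2.imwrite("pics/s11.png",cv2.resize(c["pixels"][120:260,150:310,::-1],(685,600),interpolation=2))
E
```

```text
t 28.0 pos [639.1   7.8  85.9] azz -89.97 F [-3.6  0.1 21.4] M [-0.16  0.88  0.  ] w 9.2 j [ 0.05  0.52 -0.15  1.51  0.08  1.11 -1.69]
[[-1.0, 0.0068, 0.0006], [-0.0006, 0.0002, -1.0], [-0.0068, -1.0, -0.0001]]
```

View pics/w11.png

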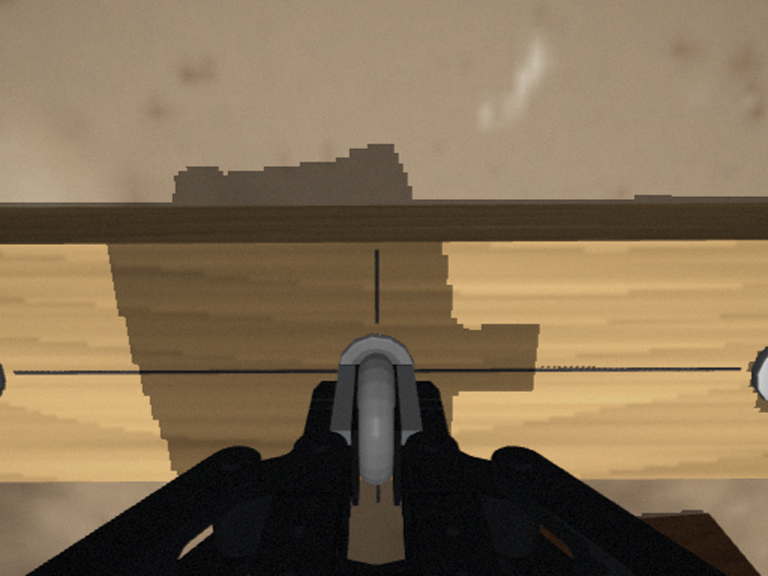

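View pics/s11.png

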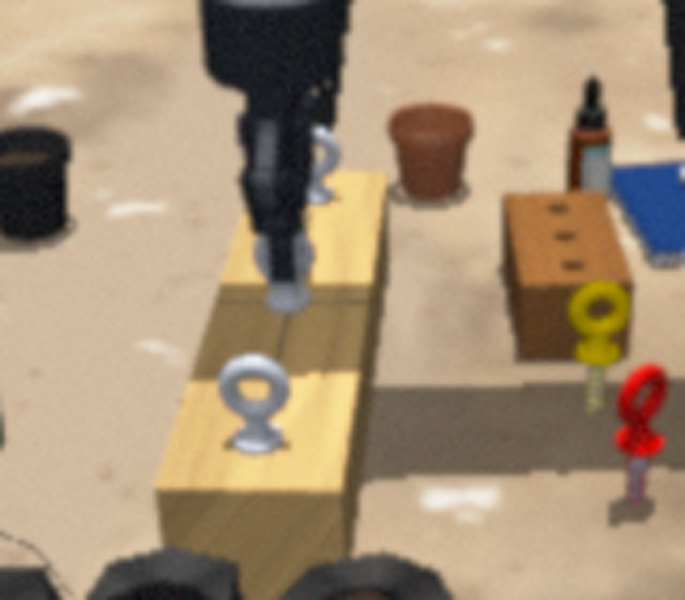

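Call:
jog_arm:
  targets:
    - {"tx": 0, "ty": -0.8, "tz": 0, "wx": 0, "wy": 0, "wz": 0}
    - {"tx": 0, "ty": -1.6, "tz": 0, "wx": 0, "wy": 0, "wz": 0}
    - {"tx": 0, "ty": -2.4, "tz": 0, "wx": 0, "wy": 0, "wz": 0}
    - {"tx": 0, "ty": -3.2, "tz": 0, "wx": 0, "wy": 0, "wz": 0}
    - {"tx": 0, "ty": -3.2, "tz": 0, "wx": 0, "wy": 0, "wz": 0}
    - {"tx": 0, "ty": -3.2, "tz": 0, "wx": 0, "wy": 0, "wz": 0}
    - {"tx": 0, "ty": -3.2, "tz": 0, "wx": 0, "wy": 0, "wz": 0}
    - {"tx": 0, "ty": -3.2, "tz": 0, "wx": 0, "wy": 0, "wz": 0}
    - {"tx": 0, "ty": -3.2, "tz": 0, "wx": 0, "wy": 0, "wz": 0}
    - {"tx": 0, "ty": -3.2, "tz": 0, "wx": 0, "wy": 0, "wz": 0}

```text
clock: 29.1
position: [638.3, 7.6, 86.2]
eef_rot: [[-1.0, 0.004, 0.0], [-0.0, 0.0, -1.0], [-0.004, -1.0, -0.0]]
force: [4.9, -0.3, 6.2]
width: 9.3
```

```bash
python3 st.py
```

```text
t 29.1 pos [638.3   7.6  86.2] azz -89.98 F [ 4.9 -0.3  6.2] M [-0.13 -1.37 -0.06] w 9.3 j [ 0.05  0.52 -0.15  1.51  0.08  1.11 -1.69]
[[-1.0, 0.0041, 0.0004], [-0.0004, 0.0002, -1.0], [-0.0041, -1.0, -0.0002]]
```

Now I'll raise 1.2 mm and open.

Call:
jog_arm:
  targets:
    - {"tx": 0, "ty": -0.6, "tz": 0, "wx": 0, "wy": 0, "wz": 0}
    - {"tx": 0, "ty": -1.0, "tz": 0, "wx": 0, "wy": 0, "wz": 0}
    - {"tx": 0, "ty": -1.0, "tz": 0, "wx": 0, "wy": 0, "wz": 0}
    - {"tx": 0, "ty": -1.0, "tz": 0, "wx": 0, "wy": 0, "wz": 0}
    - {"tx": 0, "ty": -1.0, "tz": 0, "wx": 0, "wy": 0, "wz": 0}
    - {"tx": 0, "ty": -1.0, "tz": 0, "wx": 0, "wy": 0, "wz": 0}
    - {"tx": 0, "ty": -1.0, "tz": 0, "wx": 0, "wy": 0, "wz": 0}
    - {"tx": 0, "ty": -1.0, "tz": 0, "wx": 0, "wy": 0, "wz": 0}
    - {"tx": 0, "ty": -1.0, "tz": 0, "wx": 0, "wy": 0, "wz": 0}
    - {"tx": 0, "ty": -1.0, "tz": 0, "wx": 0, "wy": 0, "wz": 0}
  jaw: 85

```text
clock: 30.1
position: [636.6, 7.6, 85.9]
eef_rot: [[-1.0, 0.0, 0.0], [-0.0, 0.0, -1.0], [-0.0, -1.0, -0.0]]
force: [-0.2, -0.2, -0.5]
width: 85.0
```

```bash
python3 - <<'E'
from plant import sense,capture
import cv2
exec(open("st.py").read())
c=capture("wrist");cv2.imwrite("pics/w12.png",cv2.resize(c["pixels"][130:330,120:380,::-1],(780,600),interpolation=2))
from h import *
w=camw(s,c);R=np.array(s["eef_rot"]);p=np.array(s["position"])
f=lambda q:((q+.5-[120,130])*3-.5).round(1)
for dx in(-1,0,1):
  for zt in(74,75):
    cen=p+R@np.array([dx,p[2]-zt,0]); th=np.linspace(0,2*np.pi,60)
    q=np.array([f(proj(w,cen+13*np.array([np.cos(t),np.sin(t),0]))) for t in th])
    print(dx,zt,[q[:,0].min(),q[:,0].max(),q[:,1].min(),q[:,1].max()])
E
```

```text
t 30.1 pos [636.6   7.6  85.9] azz -89.97 F [-0.2 -0.2 -0.5] M [0.01 0.03 0.03] w 85.0 j [ 0.05  0.52 -0.15  1.51  0.08  1.12 -1.69]
[[-1.0, 0.0001, 0.0004], [-0.0004, 0.0001, -1.0], [-0.0001, -1.0, -0.0001]]
-1 74 [np.float64(312.8), np.float64(468.3), np.float64(285.1), np.float64(424.1)]
-1 75 [np.float64(312.3), np.float64(468.7), np.float64(287.7), np.float64(427.3)]
0 74 [np.float64(312.9), np.float64(468.2), np.float64(290.8), np.float64(429.2)]
0 75 [np.float64(312.5), np.float64(468.6), np.float64(293.3), np.float64(432.4)]
1 74 [np.float64(313.0), np.float64(468.0), np.float64(296.3), np.float64(434.2)]
1 75 [np.float64(312.6), np.float64(468.4), np.float64(299.0), np.float64(437.5)]
```

View pics/w12.png

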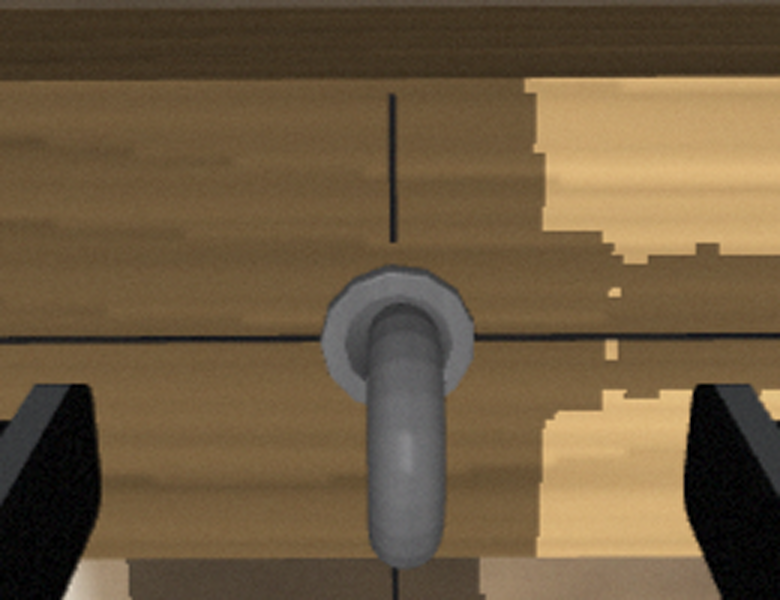

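```bash
cat > ov.py <<'E'
import cv2,sys
from h import *
from plant import sense,capture
def screw(base,lx,ly,yaw):
    # returns collar top circle, collar bottom circle, torus ; base=collar underside centre, lx,ly lean rad
    ax=np.array([lx,ly,1.0]);ax/=np.linalg.norm(ax)
    e1=np.array([1,0,0])-ax*ax[0];e1/=np.linalg.norm(e1);e2=np.cross(ax,e1);M=np.stack([e1,e2,ax],1)
    th=np.linspace(0,2*np.pi,48);ci=np.stack([13*np.cos(th),13*np.sin(th),0*th],1)
    return [(ci+[0,0,4])@M.T+base, ci@M.T+base, torus(np.array([0,0,32.]),yaw)@M.T+base]
def draw(w,img,off,k,base,lx,ly,yaw,col=(0,255,0)):
    for P in screw(np.array(base,float),lx,ly,yaw):
        q=np.array([((proj(w,p)+.5-off)*k-.5) for p in P]).astype(np.float32)
        cv2.polylines(img,[cv2.convexHull(q).astype(int)],True,col,1)
E
python3 - <<'E'
from ov import *
import pickle
s=sense();c=capture("wrist");pickle.dump((s,c),open("w12.pkl","wb"));w=camw(s,c)
off=np.array([120,130]);k=3
Zi=lambda x,y:((x+.5)/k-.5+off[0],(y+.5)/k-.5+off[1])
print("line/hole est", back(w,*Zi(392.5,338),70))
print("rail edges",back(w,*Zi(393,79),70),back(w,*Zi(393,560),70))
base=cv2.resize(c["pixels"][130:330,120:380,::-1],(780,600),interpolation=2)
a=base.copy();draw(w,a,off,k,[638.8,7,70],0,0,np.pi/2);cv2.imwrite("pics/o2.png",a)
E
```

```text
line/hole est [638.95888659   7.29785924  70.        ]
rail edges [684.00171458   7.27760059  70.        ] [593.38369997   7.14715462  70.        ]
```

View pics/o2.png

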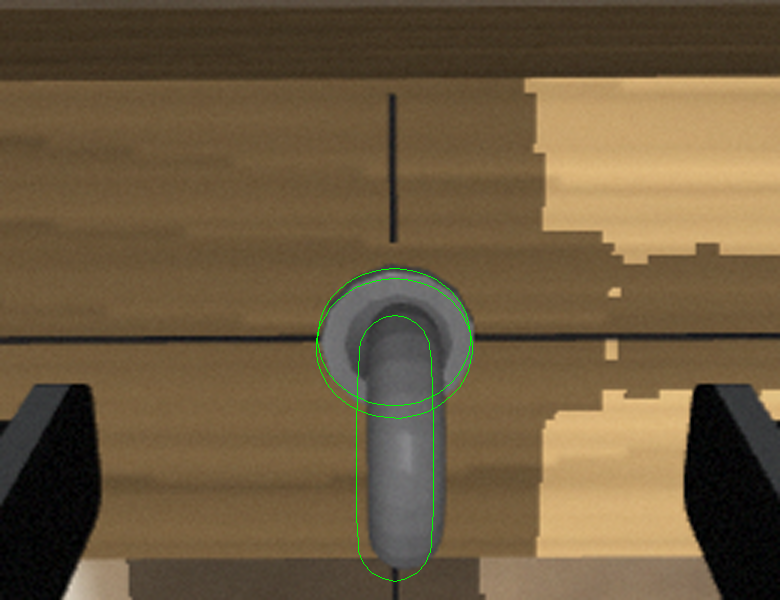

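```bash
python3 - <<'E'
from ov import *
import pickle
s,c=pickle.load(open("w12.pkl","rb"));w=camw(s,c)
off=np.array([160,180]);k=6
base=cv2.resize(c["pixels"][205:325,215:285,::-1],None,fx=6,fy=6,interpolation=2)[:600]
off=np.array([215,205])
o=[]
for b,lx,ly in [([639.5,6.3,70],.02,-.012),([639.3,6.3,71],.02,-.012)]:
    a=base.copy();draw(w,a,off,k,b,lx,ly,np.pi/2);o.append(a[:,:400])
cv2.imwrite("pics/o3.png",np.hstack(o))
E
```

```text
(no output)
```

View pics/o3.png

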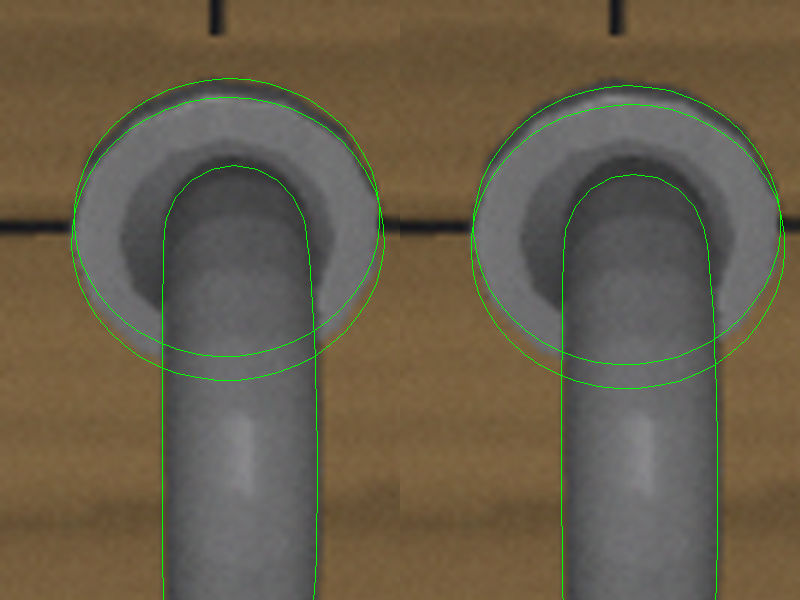

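Call:
jog_arm:
  targets:
    - {"tx": -1, "ty": 0, "tz": 0.4, "wx": 0, "wy": -8, "wz": 0}
    - {"tx": -2, "ty": 0, "tz": 0.4, "wx": 0, "wy": -16, "wz": 0}
    - {"tx": -2.6, "ty": 0, "tz": 0.4, "wx": 0, "wy": -24, "wz": 0}
    - {"tx": -2.6, "ty": 0, "tz": 0.4, "wx": 0, "wy": -32, "wz": 0}
    - {"tx": -2.6, "ty": 0, "tz": 0.4, "wx": 0, "wy": -40, "wz": 0}
    - {"tx": -2.6, "ty": 0, "tz": 0.4, "wx": 0, "wy": -48, "wz": 0}
    - {"tx": -2.6, "ty": 0, "tz": 0.4, "wx": 0, "wy": -56, "wz": 0}
    - {"tx": -2.6, "ty": 0, "tz": 0.4, "wx": 0, "wy": -64, "wz": 0}
    - {"tx": -2.6, "ty": 0, "tz": 0.4, "wx": 0, "wy": -72, "wz": 0}
    - {"tx": -2.6, "ty": 0, "tz": 0.4, "wx": 0, "wy": -80, "wz": 0}

```text
clock: 31.2
position: [639.2, 7.1, 86.0]
eef_rot: [[-0.168, 0.0, 0.986], [-0.986, -0.0, -0.168], [-0.0, -1.0, 0.0]]
force: [0.5, 0.2, 0.4]
width: 84.9
```

Call:
jog_arm:
  targets:
    - {"tx": 0, "ty": 0, "tz": 0, "wx": 0, "wy": -8, "wz": 0}
    - {"tx": 0, "ty": 0, "tz": 0, "wx": 0, "wy": -16, "wz": 0}
    - {"tx": 0, "ty": 0, "tz": 0, "wx": 0, "wy": -24, "wz": 0}
    - {"tx": 0, "ty": 0, "tz": 0, "wx": 0, "wy": -32, "wz": 0}
    - {"tx": 0, "ty": 0, "tz": 0, "wx": 0, "wy": -40, "wz": 0}
    - {"tx": 0, "ty": 0, "tz": 0, "wx": 0, "wy": -48, "wz": 0}
    - {"tx": 0, "ty": 0, "tz": 0, "wx": 0, "wy": -56, "wz": 0}
    - {"tx": 0, "ty": 0, "tz": 0, "wx": 0, "wy": -64, "wz": 0}
    - {"tx": 0, "ty": 0, "tz": 0, "wx": 0, "wy": -72, "wz": 0}
    - {"tx": 0, "ty": 0, "tz": 0, "wx": 0, "wy": -80, "wz": 0}

```text
clock: 32.2
position: [639.3, 7.0, 85.9]
eef_rot: [[0.942, 0.0, 0.336], [-0.336, -0.0, 0.942], [0.0, -1.0, -0.0]]
force: [1.3, 0.1, 0.8]
width: 85.1
```

Call:
jog_arm:
  targets:
    - {"tx": 0, "ty": 0, "tz": 0, "wx": 0, "wy": -8, "wz": 0}
    - {"tx": 0, "ty": 0, "tz": 0, "wx": 0, "wy": -15, "wz": 0}
    - {"tx": 0, "ty": 0, "tz": 0, "wx": 0, "wy": -20, "wz": 0}
    - {"tx": 0, "ty": 0, "tz": 0, "wx": 0, "wy": -20, "wz": 0}
    - {"tx": 0, "ty": 0, "tz": 0, "wx": 0, "wy": -20, "wz": 0}
    - {"tx": 0, "ty": 0, "tz": 0, "wx": 0, "wy": -20, "wz": 0}
    - {"tx": 0, "ty": 0, "tz": 0, "wx": 0, "wy": -20, "wz": 0}
    - {"tx": 0, "ty": 0, "tz": 0, "wx": 0, "wy": -20, "wz": 0}
    - {"tx": 0, "ty": 0, "tz": 0, "wx": 0, "wy": -20, "wz": 0}
    - {"tx": 0, "ty": 0, "tz": 0, "wx": 0, "wy": -20, "wz": 0}

```text
clock: 33.2
position: [639.2, 7.2, 85.9]
eef_rot: [[1.0, 0.0, -0.0], [0.0, -0.0, 1.0], [0.0, -1.0, -0.0]]
force: [0.5, -0.2, -0.6]
width: 84.8
```

```bash
python3 - <<'E'
from ov import *
import pickle
exec(open("st.py").read())
c=capture("wrist");w=camw(s,c)
off=np.array([120,130]);k=3
base=cv2.resize(c["pixels"][130:330,120:380,::-1],(780,600),interpolation=2)
draw(w,base,off,k,[639.5,6.3,70],.02,-.012,np.pi/2);cv2.imwrite("pics/o4.png",base)
E
```

```text
t 33.2 pos [639.2   7.2  85.9] azz 90.01 F [ 0.5 -0.2 -0.6] M [-0.01  0.01  0.02] w 84.8 j [ 0.46  0.64 -0.77  1.48  0.46  1.2   1.2 ]
[[1.0, 0.0001, -0.0002], [0.0002, -0.0, 1.0], [0.0001, -1.0, -0.0]]
```

View pics/o4.png

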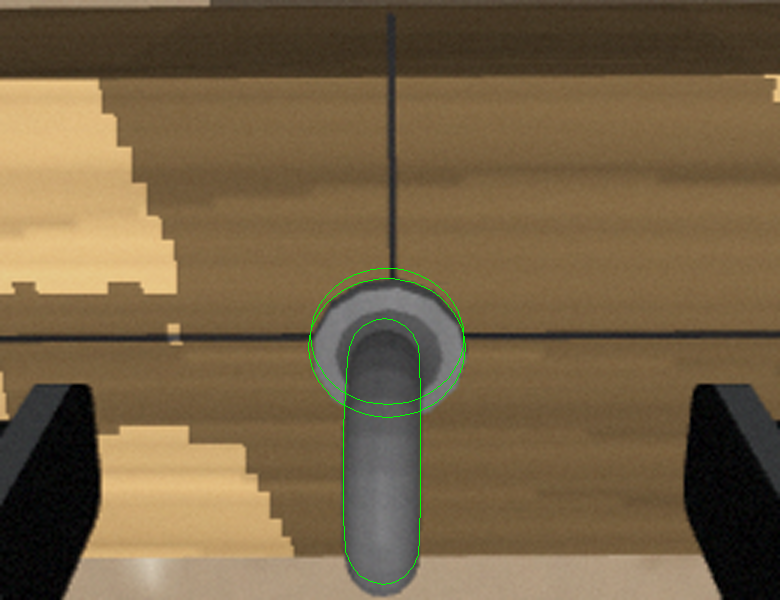

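Call:
jog_arm:
  targets:
    - {"tx": 0, "ty": 0, "tz": 0, "wx": 0, "wy": 0, "wz": 0}
    - {"tx": 0, "ty": 0, "tz": 0, "wx": 0, "wy": 0, "wz": 0}
    - {"tx": 0, "ty": 0, "tz": 0, "wx": 0, "wy": 0, "wz": 0}
    - {"tx": 0, "ty": 0, "tz": 0, "wx": 0, "wy": 0, "wz": 0}
    - {"tx": 0, "ty": 0, "tz": 0, "wx": 0, "wy": 0, "wz": 0}
    - {"tx": 0, "ty": 0, "tz": 0, "wx": 0, "wy": 0, "wz": 0}
    - {"tx": 0, "ty": 0, "tz": 0, "wx": 0, "wy": 0, "wz": 0}
    - {"tx": 0, "ty": 0, "tz": 0, "wx": 0, "wy": 0, "wz": 0}
    - {"tx": 0, "ty": 0, "tz": 0, "wx": 0, "wy": 0, "wz": 0}
    - {"tx": 0, "ty": 0, "tz": 0, "wx": 0, "wy": 0, "wz": 0}
  jaw: 5
  squeeze: 80

```text
clock: 34.25
position: [639.2, 7.2, 86.0]
eef_rot: [[1.0, 0.0, -0.0], [0.0, 0.0, 1.0], [0.0, -1.0, 0.0]]
force: [-0.4, -0.2, 0.7]
width: 8.8
```

Call:
jog_arm:
  targets:
    - {"tx": -0.2, "ty": 0.5, "tz": 0, "wx": 0, "wy": 0, "wz": 0}
    - {"tx": -0.5, "ty": 1.0, "tz": 0, "wx": 0, "wy": 0, "wz": 0}
    - {"tx": -0.8, "ty": 1.5, "tz": 0, "wx": 0, "wy": 0, "wz": 0}
    - {"tx": -1, "ty": 2.0, "tz": 0, "wx": 0, "wy": 0, "wz": 0}
    - {"tx": -1, "ty": 2.4, "tz": 0, "wx": 0, "wy": 0, "wz": 0}
    - {"tx": -1, "ty": 2.4, "tz": 0, "wx": 0, "wy": 0, "wz": 0}
    - {"tx": -1, "ty": 2.4, "tz": 0, "wx": 0, "wy": 0, "wz": 0}
    - {"tx": -1, "ty": 2.4, "tz": 0, "wx": 0, "wy": 0, "wz": 0}
    - {"tx": -1, "ty": 2.4, "tz": 0, "wx": 0, "wy": 0, "wz": 0}
    - {"tx": -1, "ty": 2.4, "tz": 0, "wx": 0, "wy": 0, "wz": 0}

```text
clock: 35.25
position: [639.2, 7.3, 85.4]
eef_rot: [[1.0, 0.003, -0.0], [0.0, -0.0, 1.0], [0.003, -1.0, -0.0]]
force: [-1.9, -1.6, 12.0]
width: 8.7
```

```bash
python3 st.py
```

```text
t 35.25 pos [639.2   7.3  85.4] azz 90.01 F [-1.9 -1.6 12. ] M [-0.26  0.57  0.08] w 8.7 j [ 0.47  0.64 -0.77  1.49  0.47  1.2   1.19]
[[1.0, 0.0028, -0.0002], [0.0002, -0.0003, 1.0], [0.0028, -1.0, -0.0003]]
```

Call:
jog_arm:
  targets:
    - {"tx": 0, "ty": 0.5, "tz": 0, "wx": 0, "wy": 0, "wz": 0}
    - {"tx": 0, "ty": 1.0, "tz": 0, "wx": 0, "wy": 0, "wz": 0}
    - {"tx": 0, "ty": 1.3, "tz": 0, "wx": 0, "wy": 4, "wz": 0}
    - {"tx": 0, "ty": 1.3, "tz": 0, "wx": 0, "wy": 12, "wz": 0}
    - {"tx": 0, "ty": 1.3, "tz": 0, "wx": 0, "wy": 20, "wz": 0}
    - {"tx": 0, "ty": 1.3, "tz": 0, "wx": 0, "wy": 28, "wz": 0}
    - {"tx": 0, "ty": 1.3, "tz": 0, "wx": 0, "wy": 36, "wz": 0}
    - {"tx": 0, "ty": 1.3, "tz": 0, "wx": 0, "wy": 44, "wz": 0}
    - {"tx": 0, "ty": 1.3, "tz": 0, "wx": 0, "wy": 52, "wz": 0}
    - {"tx": 0, "ty": 1.3, "tz": 0, "wx": 0, "wy": 60, "wz": 0}

```text
clock: 36.25
position: [639.4, 7.2, 85.4]
eef_rot: [[0.495, 0.004, 0.869], [-0.869, -0.001, 0.495], [0.002, -1.0, 0.003]]
force: [-5.5, -1.6, 19.5]
width: 8.8
```

```bash
python3 st.py
```

```text
t 36.25 pos [639.4   7.2  85.4] azz 29.7 F [-5.5 -1.6 19.5] M [-0.54  1.54  0.07] w 8.8 j [ 0.33  0.58 -0.56  1.5   0.32  1.16  0.23]
[[0.4954, 0.0036, 0.8687], [-0.8687, -0.0008, 0.4954], [0.0024, -1.0, 0.0027]]
```

Call:
jog_arm:
  targets:
    - {"tx": 0, "ty": 0, "tz": 0, "wx": 0, "wy": 8, "wz": 0}
    - {"tx": 0, "ty": 0, "tz": 0, "wx": 0, "wy": 16, "wz": 0}
    - {"tx": 0, "ty": 0, "tz": 0, "wx": 0, "wy": 24, "wz": 0}
    - {"tx": 0, "ty": 0, "tz": 0, "wx": 0, "wy": 32, "wz": 0}
    - {"tx": 0, "ty": 0, "tz": 0, "wx": 0, "wy": 40, "wz": 0}
    - {"tx": 0, "ty": 0, "tz": 0, "wx": 0, "wy": 48, "wz": 0}
    - {"tx": 0, "ty": 0, "tz": 0, "wx": 0, "wy": 56, "wz": 0}
    - {"tx": 0, "ty": 0, "tz": 0, "wx": 0, "wy": 64, "wz": 0}
    - {"tx": 0, "ty": 0, "tz": 0, "wx": 0, "wy": 72, "wz": 0}
    - {"tx": 0, "ty": 0, "tz": 0, "wx": 0, "wy": 80, "wz": 0}

```text
clock: 37.25
position: [638.6, 7.1, 85.3]
eef_rot: [[-0.769, 0.002, 0.639], [-0.639, -0.0, -0.769], [-0.001, -1.0, 0.002]]
force: [-8.6, -1.4, 21.9]
width: 9.1
```

Call:
jog_arm:
  targets:
    - {"tx": 0, "ty": 0, "tz": 0, "wx": 0, "wy": 8, "wz": 0}
    - {"tx": 0, "ty": 0, "tz": 0, "wx": 0, "wy": 16, "wz": 0}
    - {"tx": 0, "ty": 0, "tz": 0, "wx": 0, "wy": 24, "wz": 0}
    - {"tx": 0, "ty": 0, "tz": 0, "wx": 0, "wy": 32, "wz": 0}
    - {"tx": 0, "ty": 0, "tz": 0, "wx": 0, "wy": 39.7, "wz": 0}
    - {"tx": 0, "ty": -0.5, "tz": 0, "wx": 0, "wy": 39.7, "wz": 0}
    - {"tx": 0, "ty": -1, "tz": 0, "wx": 0, "wy": 39.7, "wz": 0}
    - {"tx": 0, "ty": -1.5, "tz": 0, "wx": 0, "wy": 39.7, "wz": 0}
    - {"tx": 0, "ty": -1.5, "tz": 0, "wx": 0, "wy": 39.7, "wz": 0}
    - {"tx": 0, "ty": -1.5, "tz": 0, "wx": 0, "wy": 39.7, "wz": 0}

```text
clock: 38.25
position: [638.2, 7.6, 85.5]
eef_rot: [[-1.0, 0.001, 0.006], [-0.006, 0.0, -1.0], [-0.001, -1.0, -0.0]]
force: [-6.7, -0.6, 13.4]
width: 8.7
```

```bash
python3 st.py
```

```text
t 38.25 pos [638.2   7.6  85.5] azz -89.65 F [-6.7 -0.6 13.4] M [-0.06  1.63  0.04] w 8.7 j [ 0.04  0.52 -0.14  1.51  0.08  1.12 -1.68]
[[-1.0, 0.0007, 0.006], [-0.006, 0.0002, -1.0], [-0.0007, -1.0, -0.0002]]
```

Call:
jog_arm:
  targets:
    - {"tx": 0.2, "ty": -0.5, "tz": 0, "wx": 0, "wy": 0, "wz": 0}
    - {"tx": 0.4, "ty": -1.0, "tz": 0, "wx": 0, "wy": 0, "wz": 0}
    - {"tx": 0.6, "ty": -1.5, "tz": 0, "wx": 0, "wy": 0, "wz": 0}
    - {"tx": 0.6, "ty": -1.8, "tz": 0, "wx": 0, "wy": 0, "wz": 0}
    - {"tx": 0.6, "ty": -1.8, "tz": 0, "wx": 0, "wy": 0, "wz": 0}
    - {"tx": 0.6, "ty": -1.8, "tz": 0, "wx": 0, "wy": 0, "wz": 0}
    - {"tx": 0.6, "ty": -1.8, "tz": 0, "wx": 0, "wy": 0, "wz": 0}
    - {"tx": 0.6, "ty": -1.8, "tz": 0, "wx": 0, "wy": 0, "wz": 0}
    - {"tx": 0.6, "ty": -1.8, "tz": 0, "wx": 0, "wy": 0, "wz": 0}
    - {"tx": 0.6, "ty": -1.8, "tz": 0, "wx": 0, "wy": 0, "wz": 0}

```text
clock: 39.25
position: [637.7, 7.5, 85.8]
eef_rot: [[-1.0, 0.0, 0.006], [-0.006, 0.0, -1.0], [-0.0, -1.0, -0.0]]
force: [-1.7, 0.3, 6.0]
width: 9.0
```

```bash
python3 st.py
```

```text
t 39.25 pos [637.7   7.5  85.8] azz -89.66 F [-1.7  0.3  6. ] M [0.13 0.5  0.03] w 9.0 j [ 0.04  0.52 -0.14  1.51  0.08  1.12 -1.68]
[[-1.0, 0.0004, 0.0059], [-0.0059, 0.0003, -1.0], [-0.0004, -1.0, -0.0003]]
```

Call:
jog_arm:
  targets:
    - {"tx": 0, "ty": -0.4, "tz": 0, "wx": 0, "wy": 0, "wz": 0}
    - {"tx": 0, "ty": -0.8, "tz": 0, "wx": 0, "wy": 0, "wz": 0}
    - {"tx": 0, "ty": -0.8, "tz": 0, "wx": 0, "wy": 0, "wz": 0}
    - {"tx": 0, "ty": -0.8, "tz": 0, "wx": 0, "wy": 0, "wz": 0}
    - {"tx": 0, "ty": -0.8, "tz": 0, "wx": 0, "wy": 0, "wz": 0}
    - {"tx": 0, "ty": -0.8, "tz": 0, "wx": 0, "wy": 0, "wz": 0}
    - {"tx": 0, "ty": -0.8, "tz": 0, "wx": 0, "wy": 0, "wz": 0}
    - {"tx": 0, "ty": -0.8, "tz": 0, "wx": 0, "wy": 0, "wz": 0}
    - {"tx": 0, "ty": -0.8, "tz": 0, "wx": 0, "wy": 0, "wz": 0}
    - {"tx": 0, "ty": -0.8, "tz": 0, "wx": 0, "wy": 0, "wz": 0}
  jaw: 85

```text
clock: 40.25
position: [637.6, 7.2, 86.3]
eef_rot: [[-1.0, 0.0, 0.006], [-0.006, 0.0, -1.0], [-0.0, -1.0, -0.0]]
force: [0.4, 0.2, 0.2]
width: 85.0
```

Call:
jog_arm:
  targets:
    - {"tx": 0, "ty": -5, "tz": 0, "wx": 0, "wy": 0, "wz": 0}
    - {"tx": 0, "ty": -15, "tz": 0, "wx": 0, "wy": 0, "wz": 0}
    - {"tx": 0, "ty": -30, "tz": 0, "wx": 0, "wy": 0, "wz": 0}
    - {"tx": 0, "ty": -45, "tz": 0, "wx": 0, "wy": 0, "wz": 0}
    - {"tx": 0, "ty": -60, "tz": 0, "wx": 0, "wy": 0, "wz": 0}
    - {"tx": 0, "ty": -75, "tz": 0, "wx": 0, "wy": 0, "wz": 0}
    - {"tx": 0, "ty": -90, "tz": 0, "wx": 0, "wy": 0, "wz": 0}
    - {"tx": 0, "ty": -100, "tz": 0, "wx": 0, "wy": 0, "wz": 0}
    - {"tx": 0, "ty": -105, "tz": 0, "wx": 0, "wy": 0, "wz": 0}
    - {"tx": 0, "ty": -105, "tz": 0, "wx": 0, "wy": 0, "wz": 0}

```text
clock: 41.25
position: [637.9, 7.2, 192.0]
eef_rot: [[-1.0, 0.001, 0.006], [-0.006, 0.0, -1.0], [-0.001, -1.0, -0.0]]
force: [0.2, -0.0, -0.7]
width: 85.2
```

```bash
python3 - <<'E'
from plant import sense,capture
import cv2
exec(open("st.py").read())
c=capture("wrist");cv2.imwrite("pics/w13.png",cv2.resize(c["pixels"][:,:,::-1],(768,576),interpolation=2))
c=capture("side");cv2.imwrite("pics/s13.png",cv2.resize(c["pixels"][120:260,150:310,::-1],(685,600),interpolation=2))
E
```

```text
t 41.25 pos [637.9   7.2 192. ] azz -89.67 F [ 0.2 -0.  -0.7] M [ 0.04 -0.01  0.05] w 85.2 j [ 0.04  0.44 -0.15  1.39  0.06  1.32 -1.67]
[[-1.0, 0.001, 0.0057], [-0.0057, 0.0001, -1.0], [-0.001, -1.0, -0.0]]
```

View pics/w13.png

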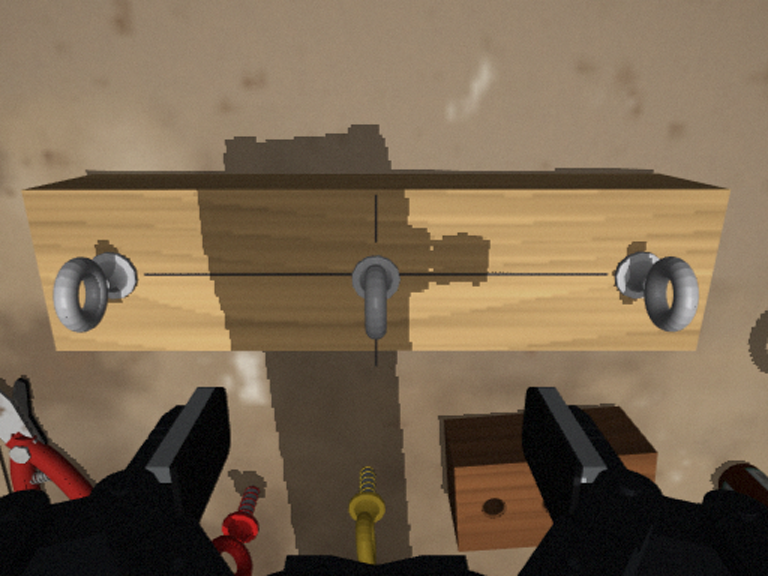

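View pics/s13.png

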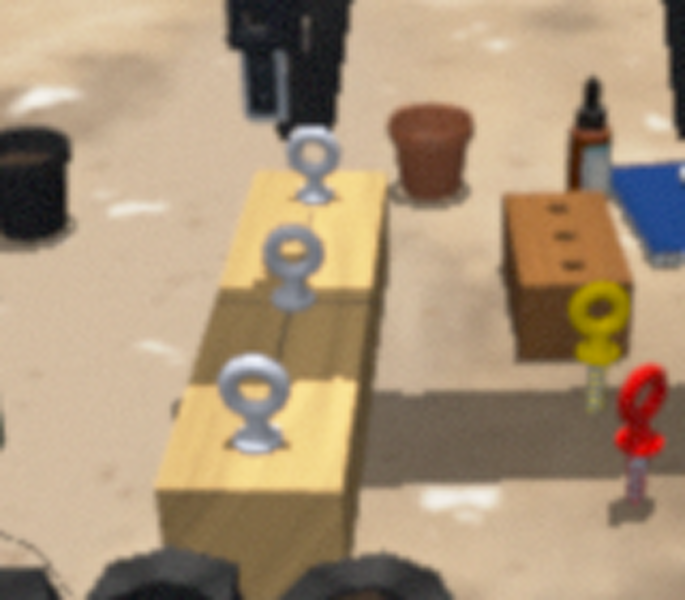

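```bash
python3 - <<'E'
from ov import *
import pickle
s=sense();c=capture("side");cw=capture("wrist");w=camw(s,cw)
pickle.dump((s,cw,c),open("w13.pkl","wb"))
def crop(c,x0,y0,x1,y1,k): return cv2.resize(c["pixels"][y0:y1,x0:x1,::-1],None,fx=k,fy=k,interpolation=2)
a=crop(c,190,145,260,235,6)
for y in(147.3,7.3,-132.7):
    draw(c,a,np.array([190,145]),6,[638+(y-7.3)*-.0044,y,70],0,0,np.pi/2)
b=crop(cw,20,150,480,240,1.7)
for y in(147.3,7.3,-132.7):
    draw(w,b,np.array([20,150]),1.7,[638+(y-7.3)*-.0044,y,70],0,0,np.pi/2)
cv2.imwrite("pics/o5.png",a);cv2.imwrite("pics/o6.png",b)
E
```

```text
(no output)
```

View pics/o5.png

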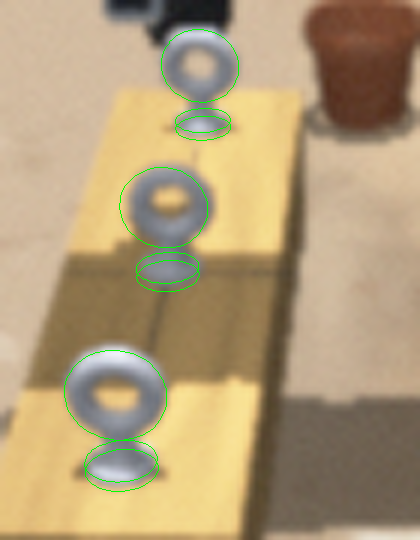

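View pics/o6.png

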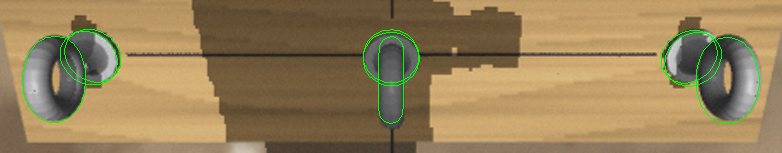

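```bash
python3 -c "
from plant import finish_job,sense
print(sense()['clock'],finish_job())"
```

```text
the job is handed in; nothing more can be done
41.45 None
```

I moved the loose eye screw from the offcut into the middle pilot hole and turned it home, and I handed the job in at 41.5 s of the 72 s allowed. No verdict was reported.

I turned it clockwise in three grips, 520° in all, pressing with about 11 to 22 N. The most I read was 22 N, below the 40 N limit, but forces were read only at the end of each move.

**Checks that passed:**
- **Seated:** in the last half turn it did not sink any further under about 20 N. In the side view its height matches the two fitted eyes.
- **Facing:** at the last release the gripper, closed on the ring's faces, was within about 0.2° of the rail's direction.
- **Clear of the robot:** the gripper is open and about 105 mm above where it let go, with no contact force.
- **Other things:** nothing was seen to have moved. The last views showed only part of the secateurs and did not cover the tape.

**Checks that disagreed:**
- **Lean:** the camera overlays suggest the eye leans 1–2° towards the robot. That puts the ring roughly 1–1.5 mm off the rail's centre line, which is small against the 16 mm opening. I left it as it is.
- **Camera bias:** the wrist camera placed the hole about 2 mm differently in two opposite views. I took this to be calibration error.

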